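# Open the exposure unit, lock its lid and clear the glass

### The arm

A 7-joint arm with a two-finger parallel gripper is mounted at the origin on the work surface. World frame = base frame: x ahead of the robot, y to its left, z up, the work surface at z = 0. Lengths are in m, angles in degrees, forces in N, time in s.
With the tool pointing down it reaches from about 0.425 to 0.875 m from the base axis. Payload 4.7 kg.
Tool frame: the origin (TCP) lies on the centre line of the jaws, within the pads' length; the fingertips stand 17 mm ahead of it and the grasp point (between the pads) lies 2 mm behind it; z points along the fingers, y is the line along which they close (so a half turn about z gives the same grasp; the last joint's range is limited). The gripper opens to 87 mm and grips with 3 to 60 N. Pads are 19 mm wide; open, the fingers measure 117 mm over their backs; the gripper's body (75 mm by 190 mm) begins 51 mm behind the grasp point.
Start: joints at [70.938, 18.392, -4.016, 83.108, 1.295, 78.541, -3.26], TCP at [0.221, -0.611, 0.24] pointing down, gripper open.
Joint ranges: [-163.93, 163.93], [-17.29, 119.83], [-79.2, 71.16], [3.27, 140.29], [-89.18, 269.18], [5.43, 117.66], [-154.24, 154.24]. Speed limits (degrees/s): [147.25, 147.25, 180, 180, 180, 180, 180].

### API

Orientations are given as [roll, pitch, yaw] about the fixed x, y, z axes, in that order (R = Rz(yaw) Ry(pitch) Rx(roll)).
In Python, from cell import env, read_camera gives the robot as it stands.
- The arm moves only by the shell command python3 -m jog 'ROWS' [FORCE]. ROWS is JSON, a list of rows, each a list of 5 numbers: the opening, from 0 (shut) to 1 (fully open), then the shift along the tool's x, y, z each as a share of 0.02 m, from -1 to 1, then the turn about the tool's z as a share of 45 degrees, from -1 to 1. In form: [[gripper, x, y, z, yaw], ...]. A call has 1 to 12 rows; each row shifts and turns the commanded pose from where the row before left it, along the tool's axes as they then stand; what a row does not reach is not made up. A row lasts 1/12 s, in which the tool goes at most 41.7 mm and 7.16 degrees, less where a joint would pass 70% of its speed; a pose out of reach is approached as far as the arm can. A call with a number of a shift or a turn outside -1 to 1 is refused whole. A call with a gripper value outside its range is refused whole. The fingers move at their own pace and stop on an object; FORCE is the grip in N (left out, the last holds). Time passes only in rows, so rows that do not move let the fingers close. It gives the time, the measured TCP pose, the force, the opening and the grip force at its end, in the units of the state.
- env.get_obs(): the state, without advancing time (a new reading comes with each control period).
- read_camera(name): name is "scene" or "side" or "wrist"; returns a dict with "color" (400x640x3 uint8, red, green, blue), "range_z" (400x640 float32, m along the optical axis (not along the pixel's ray), 0 where there is no reading), "mtx" (3x3 intrinsics, pixels), "k1" (the pictures are not rectified: a ray, as slopes to the right and down, at radius r is drawn at 1 + k1 r^2 times it, then the intrinsics apply), "world_from_camera" (4x4, takes a point from camera to world coordinates); the wrist camera has in their place "T_tool_cam" (4x4, takes a point from camera to tool coordinates, whose origin is the TCP and whose axes are the flange's). Camera axes: x right, y down, z forward; pixel columns grow to the right and rows downward; lengths in m; the calibration is good to about 2 mm. A picture is of the moment at which its call begins: read the wrist's pose just before it.
- env.sign_off(): hands the job in; it is judged then, once.
The state is a dict: "time_s": time; "qpos": joint angles; "joint_velocities": joint speeds; "effort": joint torques, N m; "tool_pos": TCP position; "tool_rot": TCP orientation; "force": force on the tool from outside, world axes, zero at the start; "wrist_torque": the same for the moment, N m; "grip_width": finger opening in m; "grasp_force": force on a finger pad.
Only numpy, scipy, OpenCV 4.12 (cv2) and the standard library are available. Lean on these libraries where they do the work, as an engineer would, in place of code of your own. Each camera call takes 0.05 s, during which the arm holds its last target. There are 200 camera calls.

### The job

Make the exposure unit ready for the next screen: slip the blade of the palette knife into the slot at the front of the shut lid, lever the lid up and swing it right up until it stands about upright, then lock it there by pushing the loose lock pin from outside through the eye of the bracket, fully home against its black handle. Then wipe all the loose blue flakes off the glass into the steel catch tray along its front with the scraper block; as long as the flakes lie on the glass, keep the fingers off them. At the end the lid is still up and pinned, the knife and the scraper block lie on the rubber tool mat again, and the other things on the table have been left alone.

Things in the scene. Friction and masses are not known exactly. Their poses are not given: they have to be found in the camera images.
- unit: Exposure unit, a fixed grey case 240 mm deep (x from -120 to 120) and 290 mm wide (y from -160 to 130), its flat top (glass and rim flush) 80 mm above the table. Origin on the table; x points from the catch tray in front to the hinge at the back, y to the left (bracket side), z up. Its place and yaw vary.
- lid: Aluminium lid, a hollow cover 200 mm deep, 240 wide, 22 high: 6 mm top plate, 8 mm thick skirt all round, open beneath (16 mm free inside). 0.3 kg. Shut, its skirt is 1 mm above the case's top. Origin on the hinge axis at the back, level with the skirt's lower edge; -x points to its front edge (200 mm away), y to the left, z through the top plate.
- lid_hinge (a joint): Opening angle of the lid, rad: 0 shut, 1.57 upright, stop at 1.7. A stiff friction hinge: the lid stays at whatever angle it is left; about 4 N upwards at its front edge lifts it.
- slot (a point): Middle of the slot's mouth in the outer face of the lid's front skirt, 3.5 mm above the skirt's lower edge; moves with the lid, axes as the lid's. The slot: the middle 80 mm of the front skirt is cut away 7 mm high from its lower edge; the skirt is 8 mm thick, behind it the lid is hollow. A dark wear plate on the lid marks it.
- lid_axis (a point): Middle of the lid's hinge axis, 81 mm above the table; the axis runs along the lid's y.
- eye (a point): Centre of the mouth, on the outer (left) face, of the eye: an 11 mm hole through a steel block 32 x 32 mm, 26 mm long, on the upright bracket at the unit's left, 200 mm above the table, 50 mm in front of the hinge axis. y points outwards along the hole, axes as the unit's; the pin goes in towards -y. It passes only in front of a lid opened beyond 1.25 rad, and then holds it up.
- pin: Loose lock pin, 60 g: a round steel shaft of 8 mm, 67 mm long with a tapered tip, on a square black handle 16 x 16 mm and 45 mm long. Origin on its axis at the shoulder where the shaft leaves the handle; x points along the shaft to the tip. It lies left of the unit on the table, axis 8 mm above it. Fully home: the handle's front face lies at the eye's mouth.
- knife: Palette knife, 90 g: wooden handle 90 x 18 x 16 mm (x from -70 to +20 mm) and a straight steel blade 75 mm long, 22 mm wide, 2 mm thick (x from 20 to about 103 mm at its rounded tip, square for contact up to 95 mm). Origin on the handle's axis, 20 mm behind the blade's root, 8 mm above the underside; x points to the tip, z is normal to the blade. Lies on the tool mat.
- scraper: Scraper block, 0.16 kg: 110 mm long (x), wood 36 mm thick (y, 12 to 48 mm up), on a rubber foot 40 mm thick and 12 mm high. Origin in the middle of its underside. Stands on the tool mat.
- mat: Black rubber tool mat, 210 (x) x 190 (y) x 4 mm, fixed on the table right of the unit. Origin in the middle of its underside.
- glass (a point): Middle of the front edge of the case's top, 80 mm above the table; axes as the unit's. From here the flat top reaches 240 mm back (+x), 130 mm to the left and right.
- tray (a point): Middle of the catch tray's floor, 30 mm above the table; the tray (inside 64 mm in x, 258 mm in y, rim 50 mm above the table) runs along the case's front face, from 0 to 69 mm in front of it. Axes as the unit's.
- flake0: Loose blue flake of dried emulsion, about 22 x 16 x 7 mm, 12 g, on the glass under the lid (may be absent: 3 to 6 are there). Origin in the middle of its underside.
- flake1: Loose blue flake of dried emulsion, about 18 x 18 x 7 mm, 12 g, on the glass under the lid (may be absent: 3 to 6 are there). Origin in the middle of its underside.
- flake2: Loose blue flake of dried emulsion, about 24 x 14 x 7 mm, 12 g, on the glass under the lid (may be absent: 3 to 6 are there). Origin in the middle of its underside.
- flake3: Loose blue flake of dried emulsion, about 19 x 15 x 7 mm, 12 g, on the glass under the lid (may be absent: 3 to 6 are there). Origin in the middle of its underside.
- flake4: Loose blue flake of dried emulsion, about 21 x 19 x 7 mm, 12 g, on the glass under the lid (may be absent: 3 to 6 are there). Origin in the middle of its underside.
- flake5: Loose blue flake of dried emulsion, about 17 x 14 x 7 mm, 12 g, on the glass under the lid (may be absent: 3 to 6 are there). Origin in the middle of its underside.
- bottle: Grey squeeze bottle with a blue cap, 60 mm across, 170 mm tall. A bystander: leave it alone.
- cup: White plastic cup, 76 mm across, 85 mm high. A bystander: leave it alone.
- tape: Roll of tape lying flat, 90 mm across, 25 mm high. A bystander: leave it alone.
- jar: Green glass jar with a black cap, 68 mm across, 75 mm high. A bystander: leave it alone.
- brush: Brush with a wooden handle, lying flat. A bystander: leave it alone.
- coater: Aluminium coating trough with black ends, 206 x 58 x 40 mm. A bystander: leave it alone.

How it is judged:
By the outcome, as a careful person would: the job done as asked, in the order asked, and still so for the second after the job is handed in, with the robot touching nothing.
Of flake0, flake1, flake2, flake3, flake4, flake5 only 3 to 6 are there at a start; the rules pass over those that are not, and their reading is None.
At some moment in a run one of pin, scraper, knife may be knocked a few centimetres aside while the robot is not near it.
Once in a run the grip may slacken for a moment while it holds something.
It also fails if it takes over 208 s, if anything falls off the work surface, if the arm or the gripper's body presses on something with over 40 N, if the wrist force passes 120 N, or if a joint passes its speed limit or range.

## Working session

There is one attempt and no reset: what is moved stays moved. The work goes in short steps, Python scripts to look and compute and a shell command to move; the robot and the scene stay as the last step left them, time stands still between calls to the robot, and variables do not carry over. Pictures are saved under pics/ and viewed, at most 14 in all, crops included, and the job is handed in when it is done.

```bash
ls; mkdir -p pics; cat > h.py <<'E'
import numpy as np, cv2, sys
from cell import env, read_camera
from scipy.spatial.transform import Rotation as R
def cam(n):
    o=env.get_obs(); c=read_camera(n)
    if n=="wrist":
        T=np.eye(4);T[:3,3]=o["tool_pos"];T[:3,:3]=R.from_euler("xyz",o["tool_rot"],degrees=True).as_matrix()
        c["T"]=T@c["T_tool_cam"]
    else: c["T"]=c["world_from_camera"]
    return c
def rays(c,uv):
    uv=np.atleast_2d(np.array(uv,float)); K=c["mtx"]
    d=np.stack([(uv[:,0]-K[0,2])/K[0,0],(uv[:,1]-K[1,2])/K[1,1]],1)
    s=d.copy()
    for _ in range(20): s=d/(1+c["k1"]*(s**2).sum(1,keepdims=True))
    return np.c_[s,np.ones(len(s))]
def onz(c,uv,z):   # pixel -> world point on plane z
    r=rays(c,uv)@c["T"][:3,:3].T; o=c["T"][:3,3]
    z=np.broadcast_to(z,len(r)); return o+r*((z-o[2])/r[:,2])[:,None]
def cloud(c):
    h,w=c["range_z"].shape; v,u=np.mgrid[:h,:w]
    P=rays(c,np.c_[u.ravel(),v.ravel()])*c["range_z"].ravel()[:,None]
    return (P@c["T"][:3,:3].T+c["T"][:3,3]).reshape(h,w,3)
def save(c,n,crop=None,s=1):
    im=c["color"][...,::-1]
    if crop: im=im[crop[1]:crop[3],crop[0]:crop[2]]
    cv2.imwrite("pics/"+n,cv2.resize(im,None,fx=s,fy=s,interpolation=cv2.INTER_CUBIC))
def keep(c,n): np.savez("pics/"+n,**{k:v for k,v in c.items()})
def load(n): return dict(np.load("pics/"+n+".npz"))
E
python3 - <<'E'
from h import *
for n in("scene","side"):
    c=cam(n); keep(c,n+"0"); save(c,n+"0.png",s=1.25); print(n,c["T"].round(3).tolist(),c["mtx"].tolist(),c["k1"])
print(env.get_obs())
E
```

```text
pics
scene [[-0.079, 0.856, -0.511, 1.194], [0.997, 0.064, -0.047, 0.043], [-0.007, -0.513, -0.859, 1.171], [0.0, 0.0, 0.0, 1.0]] [[404.25324425887555, 0.0, 319.7555253311128], [0.0, 404.25324425887555, 197.01740971676813], [0.0, 0.0, 1.0]] -0.06474080629690883
side [[0.999, -0.028, 0.026, 0.514], [-0.038, -0.761, 0.648, -0.984], [0.002, -0.648, -0.761, 1.281], [0.0, 0.0, 0.0, 1.0]] [[390.40874047124214, 0.0, 324.7715918551726], [0.0, 390.40874047124214, 205.23094728272312], [0.0, 0.0, 1.0]] -0.013481080096957422
{'time_s': 0.1, 'qpos': array([70.93860362, 18.43506122, -4.0154041 , 83.16593966,  1.29652116,
       78.53991842, -3.26002556]), 'joint_velocities': array([-0.04974592, -0.12947286,  0.00491602, -0.11763987,  0.0158986 ,
        0.0108533 ,  0.05319043]), 'effort': array([-6.04893958e-04, -4.92573738e+01, -4.05915650e-01, -3.13398886e+01,
       -6.41463208e-02,  3.95396759e-02,  8.97425775e-05]), 'tool_pos': array([ 0.22071355, -0.61090754,  0.2385853 ]), 'tool_rot': array([-1.79904392e+02,  6.82962392e-03,  1.98711100e+01]), 'force': array([ 0.1136235 , -0.25928531,  0.65353159]), 'wrist_torque': array([0.00985559, 0.01696997, 0.0225495 ]), 'grasp_force': 0.0, 'grip_width': 0.08693108270083139}
```

View pics/scene0.png

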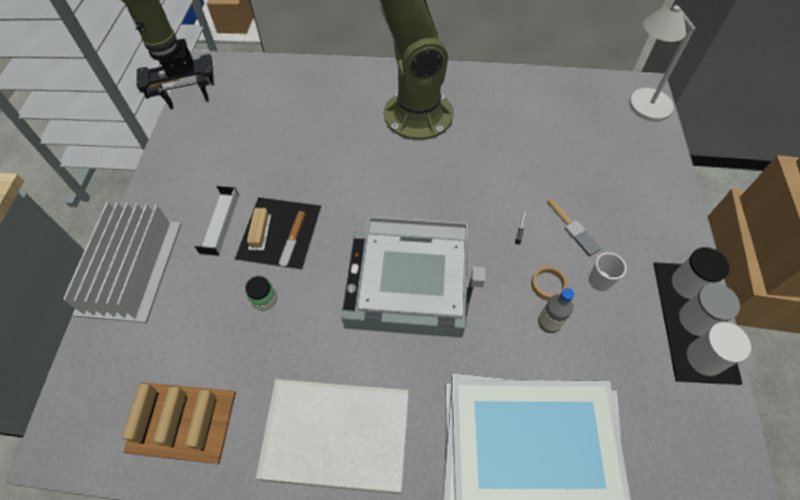

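View pics/side0.png

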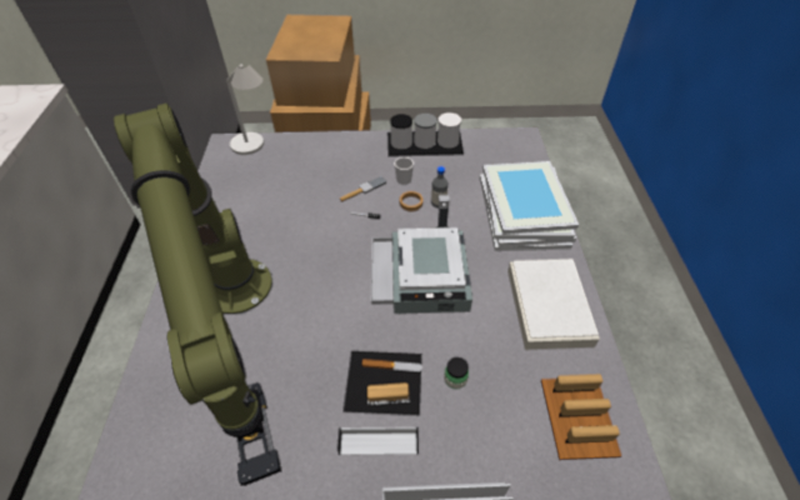

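The scene view (800x500, scale 1.25) shows the mat at (278,233), the knife with its handle at (299,222) and tip at (287,262), and the scraper at (259,228). The unit is at (415,275) with its tray towards the robot, and the pin is at (521,228) with its tip towards the robot. The side view agrees. Next I'll enlarge the parts that matter.

```bash
python3 - <<'E'
from h import *
c=load("scene0"); im=c["color"][...,::-1]
a=cv2.resize(im[150:220,185:265],None,fx=5,fy=5,interpolation=cv2.INTER_CUBIC)   # mat  80x70->400x350
b=cv2.resize(im[160:200,395:435],None,fx=5,fy=5,interpolation=cv2.INTER_CUBIC)
d=cv2.resize(im[165:275,265:395],None,fx=5,fy=5,interpolation=cv2.INTER_CUBIC)
cv2.imwrite("pics/mat.png",np.hstack([a,np.pad(b,((0,150),(0,0),(0,0)))]));cv2.imwrite("pics/unit.png",d)
P=cloud(c)
# lid top plane
m=(P[...,2]>.095)&(P[...,2]<.112)&(P[...,0]>.35)&(P[...,0]<.9)&(abs(P[...,1])<.35)
m=cv2.morphologyEx(m.astype(np.uint8),cv2.MORPH_OPEN,np.ones((3,3)))
q=P[m>0][:,:2].astype(np.float32); print(len(q),cv2.minAreaRect(q),np.median(P[m>0][:,2]))
# table height noise check
m=(P[...,0]>.4)&(P[...,0]<.5)&(P[...,1]>.45)&(P[...,1]<.6); print(P[m][:,2].mean(),P[m][:,2].std())
E
```

```text
5588 ((0.714161217212677, 0.12579286098480225), (0.4509148597717285, 0.3708350956439972), 89.5616683959961) 0.10299493249197378
0.00457943971668378 0.008010271165411802
```

View pics/mat.png

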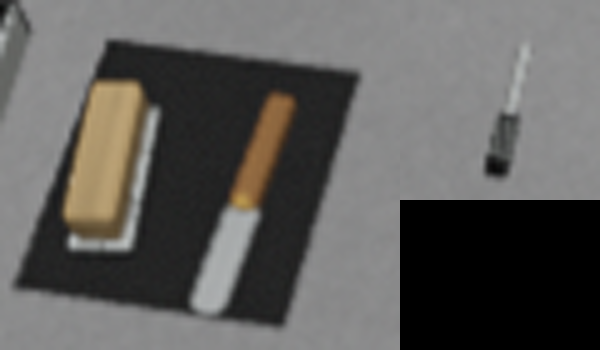

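View pics/unit.png

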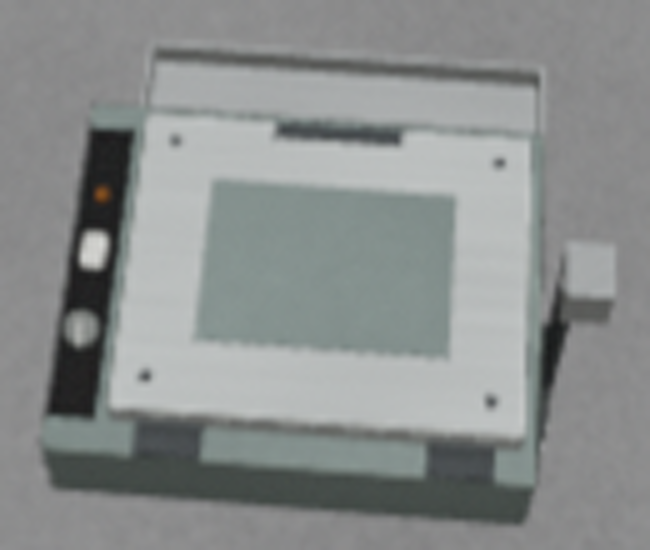

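Enlarged mat view: the knife's handle end is at (283,93), its root at (243,205) and its tip at (207,315). The scraper's top corners are (98,80), (145,85), (118,225) and (64,220). The pin's tip is at (527,42) and its shoulder at (512,112). In the unit view, the lid corners are (150,115), (530,133), (525,440) and (108,408), the wear plate is around (338,132), and the eye block's top spans (566..615, 242..298).

```bash
python3 - <<'E'
from h import *
c=load("scene0")
def f(name,uv,off,z):
    p=onz(c,np.array(uv)/5-0.4+np.array(off),z); print(name,p[:,:2].round(3).tolist()); return p[:,:2]
M=(185,150)
m=f("mat",[(108,40),(360,72),(285,326),(14,288)],M,.004); print(m.mean(0))
k=f("knife",[(283,93),(243,205),(207,315)],M,[.02,.014,.014]); d=k[2]-k[0]; print(np.degrees(np.arctan2(d[1],d[0])),np.hypot(*d))
s=f("scr",[(98,80),(145,85),(118,225),(64,220)],M,.052); print(s.mean(0)); d=s[2]+s[3]-s[0]-s[1]; print(np.degrees(np.arctan2(d[1],d[0])))
p=f("pin",[(127,42),(112,112),(97,175)],(395,160),[.008,.01,.016]); d=p[0]-p[2];print(np.degrees(np.arctan2(d[1],d[0])),np.hypot(*d))
U=(265,165)
l=f("lid",[(150,115),(530,133),(525,440),(108,408)],U,.103); 
x=l[2]+l[3]-l[0]-l[1]; y=l[1]+l[2]-l[0]-l[3]
print("yawx",np.degrees(np.arctan2(x[1],x[0])),np.hypot(*x)/2,"yawy",np.degrees(np.arctan2(-y[0],y[1])),np.hypot(*y)/2,l.mean(0))
f("slot",[(338,145)],U,.09)
e=f("eye",[(568,242),(615,243),(613,298),(566,297)],U,.216); print(e.mean(0))
E
```

```text
mat [[0.365, -0.441], [0.38, -0.254], [0.587, -0.271], [0.572, -0.458]]
[ 0.47623897 -0.35609666]
knife [[0.413, -0.301], [0.502, -0.313], [0.588, -0.321]]
-6.571620487471909 0.17579772024792736
scr [[0.433, -0.42], [0.435, -0.387], [0.546, -0.381], [0.545, -0.417]]
[ 0.48994297 -0.40125106]
2.3639434829907793
pin [[0.358, 0.322], [0.419, 0.308], [0.474, 0.294]]
166.7614828455642 0.11949188110473713
lid [[0.53, -0.096], [0.526, 0.141], [0.732, 0.141], [0.73, -0.098]]
yawx -0.2503978032190636 0.20271699417653846 yawy 0.32512769612579884 0.23795586064136168 [0.62941377 0.02221986]
slot [[0.536, 0.022]]
eye [[0.664, 0.152], [0.663, 0.177], [0.696, 0.176], [0.697, 0.151]]
[0.67995175 0.16420303]
```

```bash
cat >> h.py <<'E'
def go(x,y,z,yaw):  # prints what to type: turn first, then shifts in units in tool axes after the turn
    o=env.get_obs(); p=o["tool_pos"]; w=o["tool_rot"][2]; t=np.radians(yaw)
    d=np.array([x,y,z])-p; dy=(yaw-w+180)%360-180
    s=np.array([d[0]*np.cos(t)+d[1]*np.sin(t), d[0]*np.sin(t)-d[1]*np.cos(t), -d[2]])/.02
    print("turn %.3f (/%.1f rows)"%(dy/45,abs(dy)/7.1)," shift",s.round(2),"at",p.round(4),round(w,2),"t",o["time_s"],"q7",o["qpos"][6].round(1))
E
python3 -m jog '[[1,0,0,0,-0.15],[1,0,0,0,-0.15],[1,0,0,0,-0.15],[1,0,0,0,-0.15],[1,0.58,-0.97,0,0],[1,0.58,-0.97,0,0],[1,0.58,-0.97,0,0],[1,0.58,-0.97,0,0],[1,0.58,-0.97,0,0],[1,0.58,-0.97,0,0],[1,0.58,-0.97,0,0],[1,0.58,-0.97,0,0]]'
python3 -m jog '[[1,0.58,-0.97,0,0],[1,0.58,-0.97,0,0],[1,0.58,-0.97,0,0],[1,0.58,-0.97,0,0],[1,0.58,-0.97,0,0],[1,0.58,-0.97,0,0],[1,0.58,-0.97,0,0],[1,0.58,-0.97,0,0],[1,0.58,-0.97,0,0],[1,0,0,0,0],[1,0,0,0,0]]'
python3 - <<'E'
from h import *
go(.458,-.307,.2,-7); c=cam("wrist"); keep(c,"w1"); save(c,"w1.png",s=1.25); print(c["T"].round(3).tolist())
E
```

```text
time_s: 1.1
tool_pos: [0.1706, -0.4361, 0.2391]
tool_rot: [-180.0, -0.0, 46.9]
force: [0.6, -0.3, 1.0]
grip_width: 0.0869
grasp_force: 0.0
time_s: 2.02
tool_pos: [0.141, -0.3002, 0.2201]
tool_rot: [-176.0, -1.9, 46.8]
force: [-0.1, -0.5, 0.3]
grip_width: 0.0871
grasp_force: 0.0
turn -1.196 (/7.6 rows)  shift [15.77 -1.59  1.  ] at [ 0.141  -0.3002  0.2201] 46.83 t 2.0167 q7 19.0
[[0.729, -0.644, -0.232, 0.201], [-0.681, -0.717, -0.151, -0.251], [-0.069, 0.268, -0.961, 0.367], [0.0, 0.0, 0.0, 1.0]]
```

View pics/w1.png

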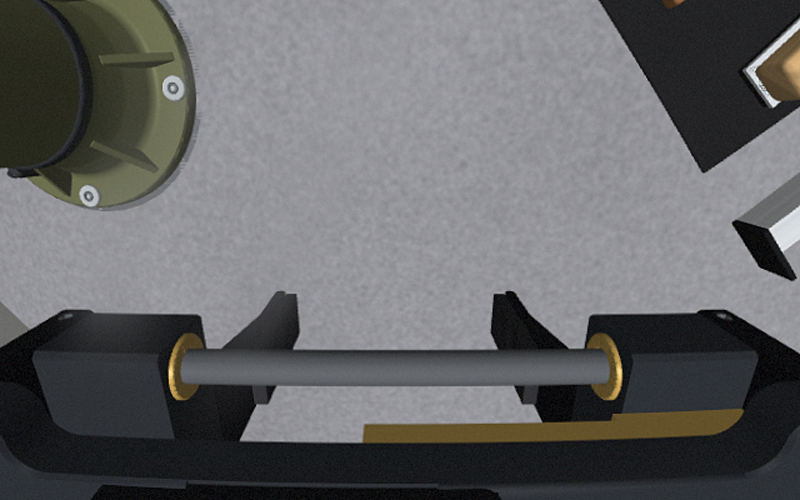

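```bash
sed -i 's/turn %.3f (/turn %.3f (/; s/(dy\/45,abs/(-dy\/45,abs/' h.py
python3 -m jog '[[1,0.88,0.98,0,0],[1,0.88,0.98,0,0],[1,0.88,0.98,0,0],[1,0.88,0.98,0,0],[1,0.88,0.98,0,0],[1,0.88,0.98,0,0],[1,0.88,0.98,0,0],[1,0.88,0.98,0,0],[1,0.88,0.98,0,0],[1,0.88,0.98,0,0]]'
python3 -m jog '[[1,0,0,0,0.15],[1,0,0,0,0.15],[1,0,0,0,0.15],[1,0,0,0,0.15],[1,0,0,0,0.15],[1,0,0,0,0.15],[1,0,0,0,0.15],[1,0,0,0,0.15],[1,0,0,0,0]]'
python3 - <<'E'
from h import *
go(.458,-.307,.2,-7)
E
```

```text
time_s: 2.9
tool_pos: [0.4056, -0.3064, 0.2128]
tool_rot: [-176.1, -1.9, 46.7]
force: [-0.3, -0.2, -0.6]
grip_width: 0.0871
grasp_force: 0.0
time_s: 3.65
tool_pos: [0.4043, -0.3064, 0.2128]
tool_rot: [-176.1, 2.1, -7.3]
force: [0.1, -0.4, -0.5]
grip_width: 0.0871
grasp_force: 0.0
turn -0.006 (/0.0 rows)  shift [ 2.67 -0.3   0.64] at [ 0.4043 -0.3064  0.2128] -7.29 t 3.65 q7 -62.1
```

The over-reach near the base left about 4° of tilt in the commanded pose. I'll undo it by nudging against the outer reach limit along the same azimuth.

```bash

python3 -m jog '[[1,-0.13,0.98,-0.3,0],[1,-0.13,0.98,-0.3,0],[1,-0.13,0.98,-0.3,0],[1,-0.13,0.98,-0.3,0],[1,-0.13,0.98,-0.3,0],[1,-0.13,0.98,-0.3,0],[1,-0.13,0.98,-0.3,0],[1,-0.13,0.98,-0.3,0],[1,-0.13,0.98,-0.3,0],[1,-0.13,0.98,-0.3,0],[1,-0.13,0.98,-0.3,0],[1,-0.13,0.98,-0.3,0]]'
python3 -m jog '[[1,-0.13,0.98,-0.3,0],[1,-0.13,0.98,-0.3,0],[1,-0.13,0.98,-0.3,0],[1,-0.13,0.98,-0.3,0],[1,-0.13,0.98,-0.3,0],[1,-0.13,0.98,-0.3,0],[1,-0.13,0.98,-0.3,0],[1,-0.13,0.98,-0.3,0],[1,-0.13,0.98,-0.3,0],[1,-0.13,0.98,-0.3,0],[1,0,0,0,0],[1,0,0,0,0]]'
```

```text
time_s: 4.65
tool_pos: [0.3454, -0.5412, 0.2697]
tool_rot: [-176.1, 2.1, -6.9]
force: [0.1, 0.1, 1.0]
grip_width: 0.0869
grasp_force: 0.0
time_s: 5.65
tool_pos: [0.2963, -0.7359, 0.3152]
tool_rot: [-176.0, 2.1, -7.0]
force: [0.6, -0.2, -0.1]
grip_width: 0.0869
grasp_force: 0.0
```

```bash

for i in 1; do python3 -m jog '[[1,0.48,0.88,0,0],[1,0.48,0.88,0,0],[1,0.48,0.88,0,0],[1,0.48,0.88,0,0],[1,0,0,0,0]]'; done
python3 -m jog '[[1,0.24,0.44,0,0],[1,0.24,0.44,0,0],[1,0,0,0,0]]'
python3 -m jog '[[1,0.24,0.44,0,0],[1,0.24,0.44,0,0],[1,0,0,0,0]]'
python3 -m jog '[[1,0.24,0.44,0,0],[1,0.24,0.44,0,0],[1,0,0,0,0]]'
python3 -m jog '[[1,0.24,0.44,0,0],[1,0.24,0.44,0,0],[1,0,0,0,0]]'; python3 -c "
from h import *
print(env.get_obs()['qpos'])"
```

```text
time_s: 6.07
tool_pos: [0.3279, -0.8011, 0.3006]
tool_rot: [-175.8, 2.0, -6.5]
force: [0.6, -0.2, -4.1]
grip_width: 0.0869
grasp_force: 0.0
time_s: 6.32
tool_pos: [0.3333, -0.7999, 0.3078]
tool_rot: [-176.4, 1.6, -5.9]
force: [2.0, -0.1, 0.6]
grip_width: 0.0873
grasp_force: 0.0
time_s: 6.57
tool_pos: [0.3347, -0.8031, 0.3061]
tool_rot: [-176.9, 1.6, -5.8]
force: [0.2, 0.7, 0.1]
grip_width: 0.0874
grasp_force: 0.0
time_s: 6.82
tool_pos: [0.3356, -0.8072, 0.3017]
tool_rot: [-177.3, 1.5, -5.9]
force: [1.2, 1.8, 0.0]
grip_width: 0.0867
grasp_force: 0.0
time_s: 7.07
tool_pos: [0.3323, -0.8094, 0.2983]
tool_rot: [-177.4, 2.0, -6.2]
force: [-1.0, -0.2, -0.3]
grip_width: 0.0867
grasp_force: 0.0
[ 68.2351319   64.954333   -78.43744558   3.43433887  77.31481485
 117.58700544 -31.52948347]
```

```bash

python3 -m jog '[[1,0.24,0.44,0,0],[1,0.24,0.44,0,0],[1,0.24,0.44,0,0],[1,0,0,0,0]]'
python3 -m jog '[[1,0.2,0.4,-0.4,0],[1,0.2,0.4,-0.4,0],[1,0.2,0.4,-0.4,0],[1,0,0,0,0]]'
python3 -m jog '[[1,0.2,0.4,-0.4,0],[1,0.2,0.4,-0.4,0],[1,0.2,0.4,-0.4,0],[1,0,0,0,0]]'; python3 -c "
from h import *
print(env.get_obs()['qpos'])"
```

```text
time_s: 7.4
tool_pos: [0.3321, -0.8099, 0.2943]
tool_rot: [-177.2, 2.2, -6.3]
force: [0.1, -0.9, 0.1]
grip_width: 0.0871
grasp_force: 0.0
time_s: 7.73
tool_pos: [0.331, -0.8092, 0.3105]
tool_rot: [-178.1, 1.6, -6.3]
force: [-0.7, -0.5, 0.0]
grip_width: 0.087
grasp_force: 0.0
time_s: 8.07
tool_pos: [0.3298, -0.8085, 0.3242]
tool_rot: [-178.9, 1.2, -6.3]
force: [-0.1, -0.3, 0.1]
grip_width: 0.0871
grasp_force: 0.0
[ 68.30729329  63.29006534 -79.14905224   3.31266228  78.07841091
 117.61625548 -31.39883762]
```

Going up against the limit works, so I'll continue a little.

```bash

python3 -m jog '[[1,0.2,0.4,-0.4,0],[1,0.2,0.4,-0.4,0],[1,0.2,0.4,-0.4,0],[1,0,0,0,0]]'
python3 -m jog '[[1,0.3,0.4,-0.4,0],[1,0.3,0.4,-0.4,0],[1,0,0,0,0]]'
```

```text
time_s: 8.4
tool_pos: [0.3287, -0.8076, 0.3381]
tool_rot: [-179.7, 0.8, -6.3]
force: [-0.5, 0.1, -0.3]
grip_width: 0.087
grasp_force: 0.0
time_s: 8.65
tool_pos: [0.3318, -0.8052, 0.3469]
tool_rot: [179.8, 0.6, -6.3]
force: [0.7, -0.7, 0.2]
grip_width: 0.087
grasp_force: 0.0
```

```bash

python3 -m jog '[[1,0.1,-0.95,0.2,0],[1,0.1,-0.95,0.2,0],[1,0.1,-0.95,0.2,0],[1,0.1,-0.95,0.2,0],[1,0.1,-0.95,0.2,0],[1,0.1,-0.95,0.2,0],[1,0.1,-0.95,0.2,0],[1,0.1,-0.95,0.2,0],[1,0.1,-0.95,0.2,0],[1,0.1,-0.95,0.2,0],[1,0.1,-0.95,0.2,0],[1,0.1,-0.95,0.2,0]]'
python3 - <<'E'
from h import *
go(.458,-.307,.2,-7); print(env.get_obs()['qpos'],env.get_obs()['tool_rot'])
E
```

```text
time_s: 9.65
tool_pos: [0.3792, -0.5904, 0.2996]
tool_rot: [179.4, 0.5, -6.2]
force: [0.6, 0.2, 0.8]
grip_width: 0.0872
grasp_force: 0.0
turn 0.018 (/0.1 rows)  shift [  2.18 -14.54   4.98] at [ 0.3792 -0.5904  0.2996] -6.19 t 9.65 q7 -65.5
[ 96.33177897  43.9403705  -77.76263367  67.43489523  43.98803472
  98.28346456 -65.46043078] [179.40353158   0.49942525  -6.18890378]
```

```bash

python3 -m jog '[[1,0.18,-0.97,0.33,0],[1,0.18,-0.97,0.33,0],[1,0.18,-0.97,0.33,0],[1,0.18,-0.97,0.33,0],[1,0.18,-0.97,0.33,0],[1,0.18,-0.97,0.33,0],[1,0.18,-0.97,0.33,0],[1,0.18,-0.97,0.33,0],[1,0.18,-0.97,0.33,0],[1,0.18,-0.97,0.33,0],[1,0.18,-0.97,0.33,0],[1,0.18,-0.97,0.33,0]]'
python3 -m jog '[[1,0,-0.97,0.33,0],[1,0,-0.97,0.33,0],[1,0,-0.97,0.33,0],[1,0,0,0,0],[1,0,0,0,0]]'
python3 - <<'E'
from h import *
go(.458,-.307,.2,-7); print(env.get_obs()['qpos'],env.get_obs()['tool_rot'])
c=cam("side");save(c,"side1.png",s=0.8); c=cam("wrist"); keep(c,"w2"); save(c,"w2.png",s=1.25)
a=cv2.imread("pics/w2.png"); b=cv2.imread("pics/side1.png"); 
E
```

```text
time_s: 10.65
tool_pos: [0.4464, -0.3644, 0.2177]
tool_rot: [179.4, 0.5, -6.2]
force: [0.2, -0.6, 0.1]
grip_width: 0.087
grasp_force: 0.0
time_s: 11.07
tool_pos: [0.4525, -0.3069, 0.1977]
tool_rot: [179.3, 0.5, -6.0]
force: [0.3, -0.1, -0.1]
grip_width: 0.0871
grasp_force: 0.0
turn 0.021 (/0.1 rows)  shift [ 0.27 -0.03 -0.11] at [ 0.4525 -0.3069  0.1977] -6.05 t 11.0667 q7 -85.2
[ 94.38741639  25.23951202 -78.24681399  99.28304394  26.16941087
  77.06512505 -85.15802668] [179.30516644   0.51983276  -6.04987381]
```

View pics/w2.png

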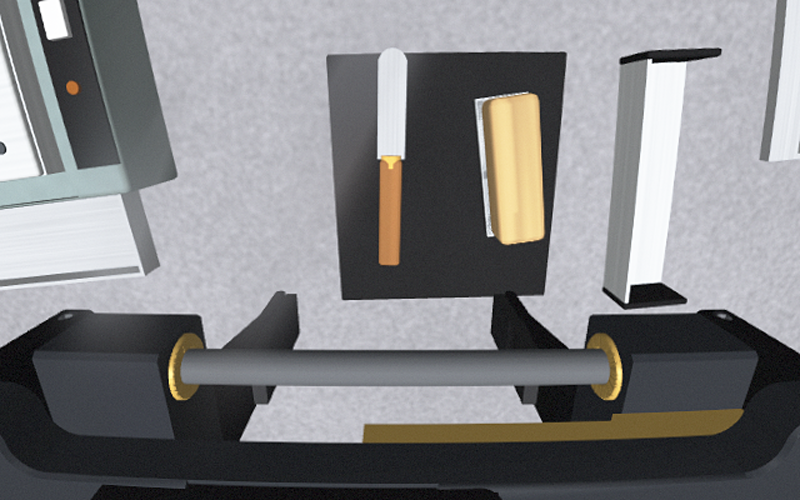

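The wrist view shows the knife upright in the picture: handle end (389,264), root (391,160), tip (393,48). The scraper's top face has corners (483,103), (537,93), (544,240) and (494,243).

```bash
python3 - <<'E'
from h import *
c=load("w2")
p=onz(c,np.array([(389,264),(391,160),(393,48),(483,103),(537,93),(544,240),(494,243)])/1.25,[.02,.014,.013,.052,.052,.052,.052])[:,:2]
print(p.round(4).tolist()); d=p[2]-p[0]; t=np.arctan2(d[1],d[0]); print("knife yaw",np.degrees(t),np.hypot(*d), np.hypot(*(p[1]-p[0])))
o=(p[1]-.02*d/np.hypot(*d)); print("origin",o)
s=p[3:].mean(0); e=p[3]+p[4]-p[5]-p[6]; print("scraper",s,np.degrees(np.arctan2(e[1],e[0])))
g=o+.006*d/np.hypot(*d); print(g); go(g[0],g[1],.025,np.degrees(t))
E
```

```text
[[0.4162, -0.3028], [0.5025, -0.314], [0.5853, -0.3247], [0.5384, -0.3816], [0.5414, -0.4193], [0.4343, -0.4242], [0.4361, -0.3856]]
knife yaw -7.3714494025997634 0.17047782097280315 0.0870162595140552
origin [ 0.48269997 -0.31147911]
scraper [ 0.4875287  -0.40265247] 2.4236122589408735
[ 0.48865038 -0.31224892]
turn 0.025 (/0.2 rows)  shift [ 1.81 -0.07  8.65] at [ 0.4525 -0.3089  0.1981] -6.24 t 11.1667 q7 -85.2
```

```bash

python3 -m jog '[[0.6,0.2,0,0.97,0.025],[0.6,0.2,0,0.97,0],[0.6,0.2,0,0.97,0],[0.6,0.2,0,0.97,0],[0.6,0.2,0,0.97,0],[0.6,0.2,0,0.97,0],[0.6,0.2,0,0.97,0],[0.6,0.2,0,0.97,0],[0.6,0.2,0,0.97,0],[0.6,0,0,0,0],[0.6,0,0,0,0]]'
python3 -m jog '[[0,0,0,0,0],[0,0,0,0,0],[0,0,0,0,0],[0,0,0,0,0],[0,0,0,0,0],[0,0,0,0,0],[0,0,0,0,0],[0,0,0,0,0]]' 55
python3 -m jog '[[0,0,0,-0.5,0],[0,0,0,-1,0],[0,0,0,-1,0],[0,0,0,-1,0],[0,0,0,-1,0],[0,0,0,-1,0],[0,0,0,-1,0],[0,0,0,0,0]]'
python3 - <<'E'
from h import *
print(env.get_obs()['qpos'],env.get_obs()['tool_rot'])
E
```

```text
time_s: 12.08
tool_pos: [0.4874, -0.3152, 0.0227]
tool_rot: [179.4, 0.4, -7.4]
force: [0.5, 0.2, -1.3]
grip_width: 0.0521
grasp_force: 0.0
time_s: 12.75
tool_pos: [0.4869, -0.3138, 0.0231]
tool_rot: [179.4, 0.4, -7.3]
force: [-0.2, 1.0, 0.7]
grip_width: 0.0175
grasp_force: 54.7
time_s: 13.42
tool_pos: [0.4905, -0.3132, 0.1575]
tool_rot: [179.2, 0.1, -7.3]
force: [1.4, -0.2, -0.4]
grip_width: 0.0172
grasp_force: 54.7
[ 85.22224419  30.41562514 -71.82345585  97.57809396  30.7776844
  74.41658675 -90.2973289 ] [ 1.79225274e+02  9.47835201e-02 -7.28684642e+00]
```

```bash

python3 -m jog '[[0,0,0,-1,0.105],[0,0,0,-0.5,0],[0,0,0,0,0]]'
python3 - <<'E'
from h import *
go(.432,.056,.19,-12)
E
```

```text
time_s: 13.67
tool_pos: [0.4896, -0.3127, 0.185]
tool_rot: [179.3, 0.2, -11.9]
force: [1.1, 0.3, -1.2]
grip_width: 0.0176
grasp_force: 54.7
turn 0.002 (/0.0 rows)  shift [ -6.65 -17.43  -0.25] at [ 0.4896 -0.3127  0.185 ] -11.92 t 13.6667 q7 -93.3
```

```bash

python3 -m jog '[[0,-0.33,-0.87,0,0],[0,-0.33,-0.87,0,0],[0,-0.33,-0.87,0,0],[0,-0.33,-0.87,0,0],[0,-0.33,-0.87,0,0],[0,-0.33,-0.87,0,0],[0,-0.33,-0.87,0,0],[0,-0.33,-0.87,0,0],[0,-0.33,-0.87,0,0],[0,-0.33,-0.87,0,0],[0,-0.33,-0.87,0,0],[0,-0.33,-0.87,0,0]]'
python3 -m jog '[[0,-0.33,-0.87,0,0],[0,-0.33,-0.87,0,0],[0,-0.33,-0.87,0,0],[0,-0.33,-0.87,0,0],[0,-0.33,-0.87,0,0],[0,-0.33,-0.87,0,0],[0,-0.33,-0.87,0,0],[0,-0.33,-0.87,0,0],[0,0,0,0,0]]'
python3 - <<'E'
from h import *
print(env.get_obs()['qpos'])
c=cam("wrist"); keep(c,"w3"); save(c,"w3.png",s=1.25); go(.4272,.056,.0955,-12)
E
```

```text
time_s: 14.67
tool_pos: [0.4536, -0.0907, 0.1803]
tool_rot: [179.4, 0.4, -11.9]
force: [-0.3, 0.2, -1.1]
grip_width: 0.0173
grasp_force: 54.7
time_s: 15.42
tool_pos: [0.4307, 0.0592, 0.1791]
tool_rot: [179.3, 0.5, -11.6]
force: [0.1, 0.1, -1.0]
grip_width: 0.017
grasp_force: 54.7
[ 73.8489435  -14.38355922 -75.40464099 114.19363424 -14.16884924
  70.6677758  -97.79450684]
turn 0.006 (/0.0 rows)  shift [-0.17  0.1   4.19] at [0.431  0.0572 0.1793] -11.71 t 15.4667 q7 -97.7
```

View pics/w3.png

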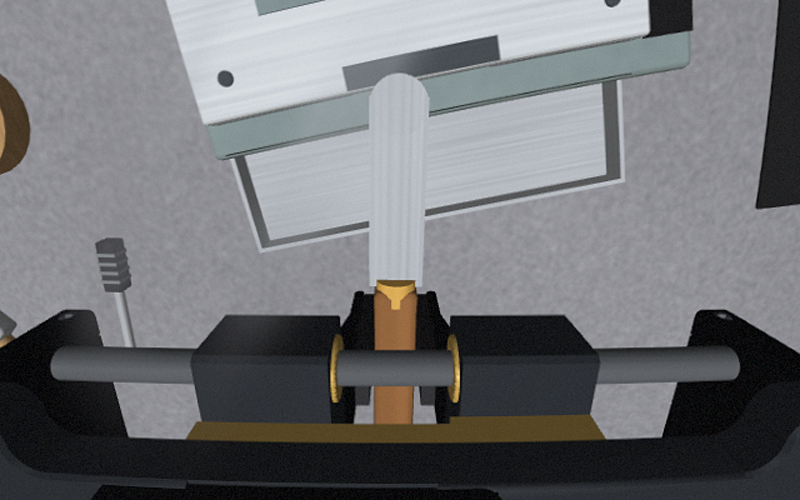

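The knife is held straight: tip at (399,74), root at (396,285). The lid's front edge runs from (208,124) to (650,36), and the wear plate spans about (345,88) to (500,58).

```bash
python3 - <<'E'
from h import *
c=load("w3"); P=cloud(c); tcp=np.array([.431,.0582,.1793])
for v in (75,100,130,160,190,215):
    q=P[v-3:v+4,316:322].reshape(-1,3); print(v,np.median(q,0).round(4), (np.median(q,0)-tcp).round(4))
print("tip",onz(c,np.array([(399,74)])/1.25,.169).round(4))
f=onz(c,np.array([(208,124),(345,93),(500,63),(650,36)])/1.25,.103); print("front",f.round(4).tolist())
d=f[3]-f[0]; print(np.degrees(np.arctan2(-d[1],-d[0]))-90)
for u,v in((230,90),(560,20),(300,100),(300,60),(540,40)):
    print(P[int(v/1.25),int(u/1.25)].round(4))
E
```

```text
75 [0.5203 0.0385 0.1689] [ 0.0893 -0.0197 -0.0104]
100 [0.5095 0.0407 0.1686] [ 0.0785 -0.0175 -0.0107]
130 [0.4961 0.0434 0.1686] [ 0.0651 -0.0148 -0.0107]
160 [0.4818 0.0463 0.1685] [ 0.0508 -0.0119 -0.0108]
190 [0.4667 0.0493 0.1684] [ 0.0357 -0.0089 -0.0109]
215 [0.4536 0.0519 0.1686] [ 0.0226 -0.0063 -0.0107]
tip [[0.5268 0.0369 0.169 ]]
front [[0.5296, 0.1382, 0.103], [0.5293, 0.0633, 0.103], [0.528, -0.0176, 0.103], [0.5272, -0.0969, 0.103]]
-0.5966137423945383
[0.5436 0.1218 0.1016]
[ 0.5427 -0.0506  0.1028]
[0.531  0.0874 0.1006]
[0.5498 0.0821 0.102 ]
[ 0.5351 -0.0393  0.103 ]
```

```bash

python3 -m jog '[[0,-0.1,0,0.6,0],[0,-0.1,0,0.8,0],[0,0,0,0.8,0],[0,0,0,0.8,0],[0,0,0,0.7,0],[0,0,0,0.4,0],[0,0,0,0,0],[0,0,0,0,0]]'
python3 - <<'E'
from h import *
go(.427,.058,.096,-12); print(env.get_obs()['qpos'],env.get_obs()['tool_rot'])
c=cam("wrist");P=cloud(c);t=env.get_obs()["tool_pos"]
for v in (75,130,190): print((np.median(P[v-3:v+4,316:322].reshape(-1,3),0)).round(4))
E
```

```text
time_s: 16.13
tool_pos: [0.4265, 0.0553, 0.0975]
tool_rot: [179.5, 0.5, -12.0]
force: [-0.0, 0.8, -1.2]
grip_width: 0.0174
grasp_force: 54.7
turn 0.000 (/0.0 rows)  shift [-0.01 -0.14  0.07] at [0.4265 0.0553 0.0975] -11.99 t 16.1333 q7 -117.4
[  65.79316712    5.50455477  -77.89485527  120.09472163    6.58886113
   59.59585953 -117.4456801 ] [179.45117828   0.49868975 -11.98946626]
[0.5159 0.034  0.0868]
[0.4918 0.0391 0.0869]
[0.4626 0.0452 0.0868]
```

```bash

python3 -m jog '[[0,0,0,0.07,0],[0,0.2,-0.04,0,0],[0,0.2,-0.04,0,0],[0,0.2,-0.04,0,0],[0,0,0,0,0]]'
python3 -m jog '[[0,0.3,-0.06,0,0],[0,0.3,-0.06,0,0],[0,0.3,-0.06,0,0],[0,0.2,-0.04,0,0],[0,0,0,0,0],[0,0,0,0,0]]'
python3 - <<'E'
from h import *
print(env.get_obs()['qpos'],env.get_obs()['tool_rot'])
c=cam("wrist");P=cloud(c);t=env.get_obs()["tool_pos"]
for v in (100,130,190): print((np.median(P[v-3:v+4,316:322].reshape(-1,3),0)).round(4))
E
```

```text
time_s: 16.6
tool_pos: [0.4406, 0.0552, 0.0971]
tool_rot: [179.4, 0.3, -12.0]
force: [0.5, -0.3, -0.9]
grip_width: 0.0173
grasp_force: 54.7
time_s: 17.1
tool_pos: [0.4618, 0.0554, 0.0964]
tool_rot: [179.4, 0.4, -12.0]
force: [0.6, -0.4, -1.2]
grip_width: 0.0173
grasp_force: 54.7
[  56.56019378   14.26017461  -72.12092381  115.93137767   15.92137142
   61.21518944 -125.00542662] [179.39653612   0.40324453 -12.00134698]
[0.5408 0.0366 0.1033]
[0.5272 0.0391 0.0866]
[0.4978 0.0452 0.0858]
```

```bash

python3 -m jog '[[0,0.04,-0.01,-0.39,0],[0,0.04,-0.01,-0.39,0],[0,0.04,-0.01,-0.39,0],[0,0.04,-0.01,-0.39,0],[0,0.07,-0.02,-0.34,0],[0,0.07,-0.02,-0.34,0],[0,0.07,-0.02,-0.34,0],[0,0.07,-0.02,-0.34,0],[0,0,0,0,0]]'
python3 - <<'E'
from h import *
c=cam("wrist");P=cloud(c);keep(c,"w4")
o=env.get_obs();print(o["tool_pos"],o["tool_rot"])
for v in (110,130,160,190): print((np.median(P[v-3:v+4,316:322].reshape(-1,3),0)).round(4))
for u,v in ((180,90),(450,40),(250,30)): print(P[v,u].round(3))
E
```

```text
time_s: 17.9
tool_pos: [0.4732, 0.056, 0.1565]
tool_rot: [179.4, 0.2, -12.1]
force: [0.2, -0.8, -1.6]
grip_width: 0.0175
grasp_force: 54.7
[0.47303515 0.05614691 0.15593044] [179.40285224   0.18043162 -12.04839566]
[0.5483 0.0379 0.1624]
[0.5385 0.0397 0.1459]
[0.5243 0.0426 0.1459]
[0.5094 0.0458 0.1459]
[0.569 0.095 0.155]
[ 0.565 -0.022  0.157]
[0.587 0.06  0.148]
```

```bash

python3 -m jog '[[0,0.15,-0.03,-0.34,0],[0,0.15,-0.03,-0.34,0],[0,0.15,-0.03,-0.34,0],[0,0.15,-0.03,-0.34,0],[0,0.15,-0.03,-0.3,0],[0,0.15,-0.03,-0.3,0],[0,0.15,-0.03,-0.3,0],[0,0.15,-0.03,-0.3,0],[0,0,0,0,0]]'
python3 -m jog '[[0,0.3,-0.06,-0.33,0],[0,0.3,-0.06,-0.33,0],[0,0.3,-0.06,-0.33,0],[0,0.3,-0.06,-0.33,0],[0,0.3,-0.06,-0.33,0],[0,0.3,-0.06,-0.33,0],[0,0,0,0,0]]'
python3 - <<'E'
from h import *
c=cam("wrist");P=cloud(c);keep(c,"w5");save(c,"w5.png",s=1.25)
o=env.get_obs();print(o["tool_pos"],o["tool_rot"],o["qpos"])
for v in (110,130,160,190): print((np.median(P[v-3:v+4,316:322].reshape(-1,3),0)).round(4))
E
```

```text
time_s: 18.7
tool_pos: [0.4984, 0.0561, 0.2071]
tool_rot: [179.4, 0.2, -12.1]
force: [2.0, -1.2, -5.3]
grip_width: 0.0175
grasp_force: 54.8
time_s: 19.28
tool_pos: [0.5356, 0.0565, 0.2464]
tool_rot: [179.5, 0.2, -12.0]
force: [1.0, -0.7, -3.6]
grip_width: 0.0174
grasp_force: 54.8
[0.53509247 0.05664787 0.24593535] [179.48187964   0.23168172 -12.00819276] [  52.84408698   15.60607289  -71.37486567   96.500282     15.37850962
   79.26622573 -122.93176696]
[0.6102 0.0383 0.2408]
[0.6008 0.0402 0.2351]
[0.5865 0.0432 0.235 ]
[0.5715 0.0464 0.2354]
```

View pics/w5.png

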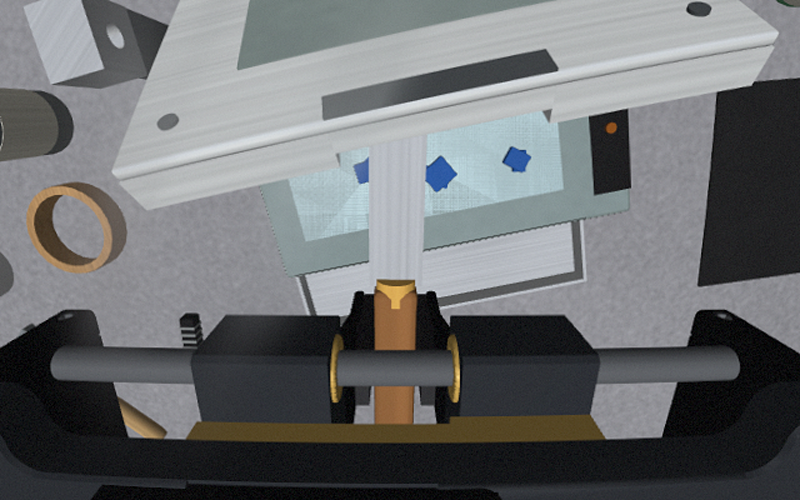

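The lid is up about 0.9 rad on the blade, and blue flakes at (362,170), (441,172) and (516,159) are visible on the glass. I'll continue the arc.

```bash

python3 -m jog '[[0,0.31,-0.065,-0.17,0],[0,0.31,-0.065,-0.17,0],[0,0.31,-0.065,-0.17,0],[0,0.31,-0.065,-0.17,0],[0,0.31,-0.065,-0.15,0],[0,0.31,-0.065,-0.15,0],[0,0.31,-0.065,-0.15,0],[0,0.31,-0.065,-0.15,0],[0,0,0,0,0]]'
python3 -m jog '[[0,0.4,-0.08,0,0],[0,0.4,-0.08,0,0],[0,0.4,-0.08,0,0],[0,0.4,-0.08,0,0],[0,0.4,-0.08,0,0],[0,0.4,-0.08,0,0],[0,0,0,0,0]]'
python3 - <<'E'
from h import *
o=env.get_obs();print(o["tool_pos"],o["tool_rot"],o["qpos"])
c=cam("scene");keep(c,"s5");P=cloud(c);c=cam("side");keep(c,"d5")
E
```

```text
time_s: 20.08
tool_pos: [0.586, 0.0562, 0.2706]
tool_rot: [179.4, 0.3, -12.1]
force: [-1.0, -0.9, -1.2]
grip_width: 0.0173
grasp_force: 54.8
time_s: 20.67
tool_pos: [0.6352, 0.0554, 0.2693]
tool_rot: [179.4, 0.3, -12.1]
force: [-1.1, -0.8, -0.4]
grip_width: 0.0175
grasp_force: 54.8
[0.63515359 0.05535787 0.26925946] [179.43592194   0.31948585 -12.07697586] [  37.39034458   28.90916637  -63.81750457   80.45971678   26.02604071
   86.85342184 -127.18331948]
```

```bash
cat >> h.py <<'E'
def lidang(c=None):
    c=c or cam("scene"); P=cloud(c).reshape(-1,3)
    q=P[(P[:,2]>.12)&(P[:,2]<.26)&(P[:,0]>.69)&(P[:,0]<.83)&(P[:,1]>-.07)&(P[:,1]<.1)]
    m=np.median(q[:,0]); 
    for _ in range(5):
        k=np.polyfit(q[:,2],q[:,0],1); r=q[:,0]-np.polyval(k,q[:,2]); q=q[abs(r)<.006+0*r] if _ else q[abs(r)<.02]
    print("lid",np.pi/2-np.arctan(-k[0]) ,"x@z.081",np.polyval(k,.081),len(q))
E
python3 - <<'E'
from h import *
lidang(load("s5"))
E
```

```text
lid 1.4735640647251362 x@z.081 0.7497770399508121 1701
```

```bash

python3 -m jog '[[0,0.31,-0.065,0,0],[0,0.31,-0.065,0,0],[0,0.3,-0.065,0,0],[0,0,0,0,0],[0,-0.5,0.1,0,0],[0,-1,0.2,0,0],[0,-1,0.2,0,0],[0,-1,0.2,0,0],[0,-1,0.2,0,0],[0,-1,0.2,0,0],[0,-1,0.2,0,0],[0,0,0,0,0]]'
python3 - <<'E'
from h import *
lidang(); o=env.get_obs();print(o["tool_pos"],o["tool_rot"],o["qpos"]); c=cam("wrist");keep(c,"w6");save(c,"w6.png",s=1.25)
E
```

```text
time_s: 21.77
tool_pos: [0.5171, 0.0577, 0.2707]
tool_rot: [179.1, 0.3, -12.0]
force: [0.7, 1.3, -0.7]
grip_width: 0.0172
grasp_force: 54.8
lid 1.564523659696972 x@z.081 0.7504543048639253 1401
[0.51891441 0.05688199 0.27113513] [179.15697642   0.22298068 -12.06985846] [  56.94087068   11.36735031  -73.59020793   96.27021809   11.67040563
   81.26997023 -120.32157126]
```

View pics/w6.png

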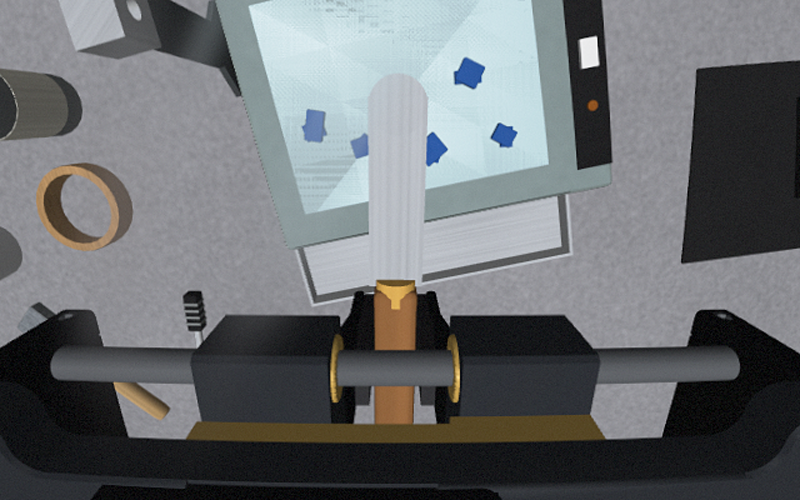

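The lid is at about 1.565 rad. Flakes are at (315,126), (361,146), (437,149), (504,135) and (469,73). Now I'll return the knife to the mat.

```bash

python3 -m jog '[[0,0.04,0.98,0.5,-0.105],[0,0.04,0.98,0.5,0],[0,0.04,0.98,0.5,0],[0,0.04,0.98,0.5,0],[0,0.04,0.98,0.5,0],[0,0.04,0.98,0.5,0],[0,0.04,0.98,0.5,0],[0,0.04,0.98,0.5,0],[0,0.04,0.98,0.5,0],[0,0.04,0.98,0.5,0],[0,0.04,0.98,0.5,0],[0,0.04,0.98,0.5,0]]'
python3 -m jog '[[0,0.04,0.98,0.5,0],[0,0.04,0.98,0.5,0],[0,0.04,0.98,0.5,0],[0,0.04,0.98,0.5,0],[0,0.04,0.98,0.5,0],[0,0.04,0.98,0.5,0],[0,0,0,0,0]]'
python3 - <<'E'
from h import *
go(.486,-.314,.024,-7.3); print(env.get_obs()["tool_rot"])
c=load("w6"); print(onz(c,np.array([(315,126),(361,146),(437,149),(504,135),(469,73),(390,238)])/1.25,.084)[:,:2].round(3).tolist())
c=cam("wrist"); keep(c,"w7"); save(c,"w7.png",s=1.25)
E
```

```text
time_s: 22.87
tool_pos: [0.4966, -0.1798, 0.1521]
tool_rot: [179.4, 0.4, -7.3]
force: [-0.6, -0.4, -1.4]
grip_width: 0.0176
grasp_force: 54.8
time_s: 23.45
tool_pos: [0.483, -0.3018, 0.0913]
tool_rot: [179.4, 0.6, -7.7]
force: [-1.2, -1.4, -1.8]
grip_width: 0.0175
grasp_force: 54.8
turn -0.009 (/0.1 rows)  shift [0.23 0.58 3.36] at [ 0.483  -0.3018  0.0913] -7.68 t 23.45 q7 -88.2
[179.37341126   0.61081692  -7.68348215]
[[0.608, 0.099], [0.585, 0.067], [0.569, 0.007], [0.569, -0.048], [0.621, -0.028], [0.504, 0.06]]
```

View pics/w7.png

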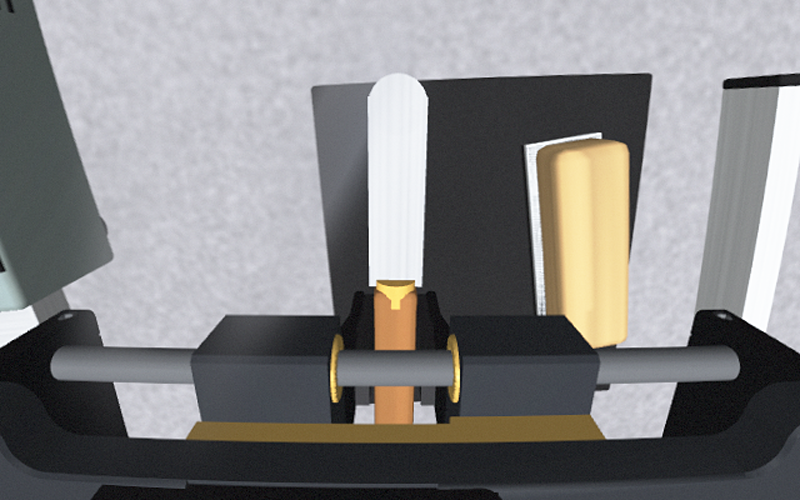

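```bash

python3 -m jog '[[0,0.1,0.3,0.6,0],[0,0.1,0.25,0.9,0],[0,0,0,0.9,0],[0,0,0,0.6,0],[0,0,0,0.3,0],[0,0,0,0.08,0],[0,0,0,0,0]]'
python3 -m jog '[[0.5,0,0,0,0],[0.5,0,0,0,0],[0.5,0,0,0,0],[0.5,0,0,-0.5,0],[0.5,0,0,-1,0],[0.5,0,0,-1,0],[0.5,0,0,-1,0],[0.5,0,0,-1,0],[0.5,0,0,-1,0],[1,0,0,-1,0],[1,0,0,-1,0],[1,0,0,-1,0]]'
python3 - <<'E'
from h import *
o=env.get_obs();print(o["qpos"],o["tool_rot"])
c=cam("scene");keep(c,"s8"); im=c["color"][...,::-1]
cv2.imwrite("pics/s8.png",cv2.resize(im[140:270,180:450],None,fx=2.9,fy=2.9,interpolation=cv2.INTER_CUBIC))
E
```

```text
time_s: 24.08
tool_pos: [0.4881, -0.3074, 0.0267]
tool_rot: [179.4, 0.4, -7.2]
force: [0.6, 0.4, -1.5]
grip_width: 0.0177
grasp_force: 54.8
time_s: 25.08
tool_pos: [0.4894, -0.3061, 0.199]
tool_rot: [179.3, 0.4, -7.3]
force: [1.2, -1.1, 0.9]
grip_width: 0.0561
grasp_force: 0.0
[ 80.10103035  21.57403839 -62.58064697  95.27880934  20.44503477
  75.57004721 -83.4035665 ] [179.34049426   0.37354556  -7.27407255]
```

View pics/s8.png

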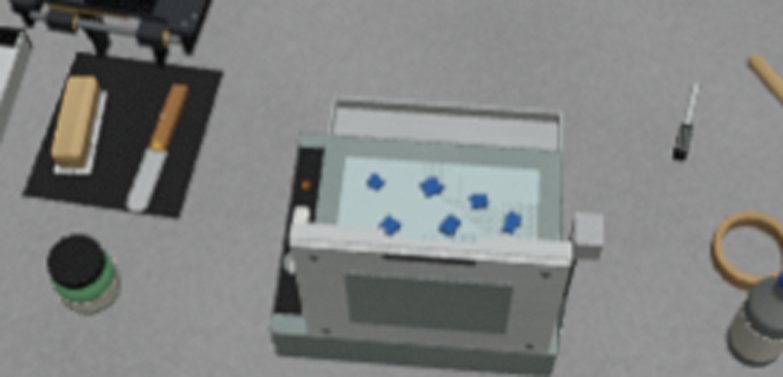

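The view shows six flakes on the front half of the glass, the knife and scraper on the mat, and the pin where it was, with its tip at (697,85) and handle end at (680,158). Going to the pin.

```bash

python3 -m jog '[[1,-0.15,-0.99,-0.1,0],[1,-0.15,-0.99,0,0],[1,-0.15,-0.99,0,0],[1,-0.15,-0.99,0,0],[1,-0.15,-0.99,0,0],[1,-0.15,-0.99,0,0],[1,-0.15,-0.99,0,0],[1,-0.15,-0.99,0,0],[1,-0.15,-0.99,0,0],[1,-0.15,-0.99,0,0],[1,-0.15,-0.99,0,0],[1,-0.15,-0.99,0,0]]'
python3 -m jog '[[1,-0.15,-0.99,0,0],[1,-0.15,-0.99,0,0],[1,-0.15,-0.99,0,0],[1,-0.15,-0.99,0,0],[1,-0.15,-0.99,0,0],[1,-0.15,-0.99,0,0],[1,-0.15,-0.99,0,0],[1,-0.15,-0.99,0,0],[1,-0.15,-0.99,0,0],[1,-0.15,-0.99,0,0],[1,-0.15,-0.99,0,0],[1,-0.15,-0.99,0,0]]'
python3 -m jog '[[1,-0.15,-0.99,0,0],[1,-0.15,-0.99,0,0],[1,-0.15,-0.99,0,0],[1,-0.15,-0.99,0,0],[1,0,0,0,0]]'
python3 - <<'E'
from h import *
o=env.get_obs();print(o["qpos"],o["tool_rot"]); go(.44,.30,.2,-13)
E
```

```text
time_s: 26.13
tool_pos: [0.4836, -0.0641, 0.1965]
tool_rot: [179.4, 0.4, -7.3]
force: [0.5, -0.3, 0.2]
grip_width: 0.0871
grasp_force: 0.0
time_s: 27.13
tool_pos: [0.4776, 0.1759, 0.1943]
tool_rot: [179.4, 0.4, -7.3]
force: [-0.7, -0.1, -0.6]
grip_width: 0.087
grasp_force: 0.0
time_s: 27.55
tool_pos: [0.4742, 0.2598, 0.194]
tool_rot: [179.6, 0.5, -6.9]
force: [-1.1, 0.7, 0.3]
grip_width: 0.0869
grasp_force: 0.0
[  28.54870197   19.85168944  -70.83884824  100.03496841   19.31424846
   74.70837663 -143.60555257] [179.6205125    0.4796256   -6.94723095]
turn 0.135 (/0.9 rows)  shift [-2.12 -1.57 -0.3 ] at [0.4742 0.2598 0.194 ] -6.95 t 27.55 q7 -143.6
```

```bash

python3 -m jog '[[1,0,0,0,-0.155],[1,0,0,0,-0.155],[1,0,0,0,-0.155],[1,0,0,0,-0.155],[1,0,0,0,-0.155],[1,0,0,0,-0.155],[1,0,0,0,-0.155],[1,0,0,0,-0.155],[1,0,0,0,-0.155],[1,0,0,0,-0.155],[1,0,0,0,-0.155],[1,0,0,0,-0.155]]'
python3 -m jog '[[1,0,0,0,-0.155],[1,0,0,0,-0.155],[1,0,0,0,-0.155],[1,0,0,0,-0.155],[1,0,0,0,-0.155],[1,0,0,0,-0.155],[1,0,0,0,-0.155],[1,0,0,0,-0.155],[1,0,0,0,-0.155],[1,0,0,0,-0.155],[1,0,0,0,-0.155],[1,0,0,0,-0.155]]'
python3 -m jog '[[1,0.8,0,0,-0.155],[1,-0.8,0,0,0],[1,-0.8,-0.6,0,0],[1,-0.8,-0.6,0,0],[1,0,0,0,0],[1,0,0,0,0]]'
python3 - <<'E'
from h import *
o=env.get_obs();print(o["qpos"],o["tool_rot"]); go(.44,.30,.2,167); c=cam("wrist"); keep(c,"w9"); save(c,"w9.png",s=1.25)
E
```

```text
time_s: 28.55
tool_pos: [0.476, 0.254, 0.1935]
tool_rot: [-179.6, 0.7, 76.7]
force: [-0.4, 0.8, -0.4]
grip_width: 0.0874
grasp_force: 0.0
time_s: 29.55
tool_pos: [0.4761, 0.254, 0.1936]
tool_rot: [-179.3, -0.3, 160.4]
force: [0.6, 0.7, -0.4]
grip_width: 0.087
grasp_force: 0.0
time_s: 30.05
tool_pos: [0.5032, 0.2244, 0.1934]
tool_rot: [-179.4, -0.4, 166.9]
force: [-0.5, 0.3, 1.1]
grip_width: 0.0873
grasp_force: 0.0
[ 34.33436865  25.44092871 -75.83576054  98.58106274  25.3791118
  76.95526747  30.37312383] [-179.35050501   -0.4028491   166.88315419]
turn -0.003 (/0.0 rows)  shift [ 3.93  2.97 -0.33] at [0.5032 0.2244 0.1934] 166.88 t 30.05 q7 30.4
```

View pics/w9.png

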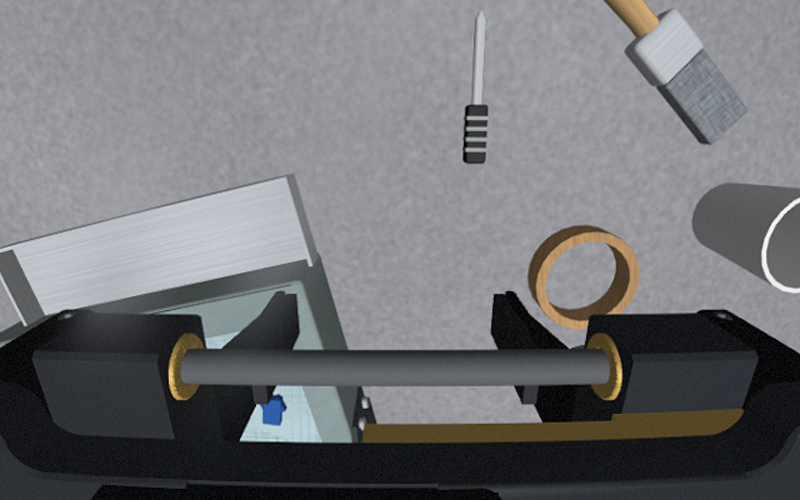

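The pin's tip is at (481,12), its shoulder at (477,105) and its handle end at (475,163). The tape roll is clear of it at (585,277).

```bash
python3 - <<'E'
from h import *
c=load("w9")
p=onz(c,np.array([(481,12),(477.5,105),(475,163)])/1.25,[.008,.012,.016])[:,:2]; print(p.round(4).tolist())
d=p[0]-p[2]; L=np.hypot(*d); t=np.degrees(np.arctan2(d[1],d[0])); u=d/L; print(t,L,np.hypot(*(p[1]-p[2])))
g=p[2]+.0225*u; print(g); go(g[0],g[1],.022,t)
P=cloud(c); print(P[125:132,378:384].reshape(-1,3).mean(0), P[90,382],P[110,381])
E
```

```text
[[0.3587, 0.3207], [0.4237, 0.3055], [0.4666, 0.2952]]
166.66590728623356 0.11086217990009382 0.04405783017488374
[0.44467021 0.30036181]
turn 0.008 (/0.0 rows)  shift [3.67 2.97 8.58] at [0.5023 0.2256 0.1935] 167.01 t 30.1 q7 30.4
[0.46478159 0.2965714  0.01284664] [0.42916911 0.30382445 0.01575174] [0.4474616  0.29971762 0.01508266]
```

```bash

python3 -m jog '[[0.5,0.82,0.74,0,0.008],[0.5,0.82,0.74,0.3,0],[0.5,0.82,0.74,0.8,0],[0.5,0.82,0.74,1,0],[0.5,0,0,1,0],[0.5,0,0,1,0],[0.5,0,0,1,0],[0.5,0,0,1,0],[0.5,0,0,1,0],[0.5,0,0,0.9,0],[0.5,0,0,0.5,0],[0.5,0,0,0,0]]'
python3 - <<'E'
from h import *
go(.452,.2987,.020,166.7)
E
```

```text
time_s: 31.1
tool_pos: [0.4488, 0.2963, 0.0217]
tool_rot: [-179.2, -0.5, 166.8]
force: [-0.8, -0.7, 0.8]
grip_width: 0.0439
grasp_force: 0.0
turn 0.002 (/0.0 rows)  shift [-0.13  0.16  0.09] at [0.4488 0.2963 0.0217] 166.79 t 31.1 q7 13.6
```

```bash

python3 -m jog '[[0.5,-0.13,0.16,0.08,0],[0.5,0,0,0,0],[0,0,0,0,0],[0,0,0,0,0],[0,0,0,0,0],[0,0,0,0,0],[0,0,0,0,0],[0,0,0,0,0]]' 55
python3 -m jog '[[0,0,0,-0.5,0],[0,0,0,-1,0],[0,0,0,-1,0],[0,0,0,-1,0],[0,0,0,-1,0],[0,0,0,-1,0],[0,0,0,-1,0],[0,0,0,-1,0],[0,0,0,-1,0],[0,0,0,-1,0],[0,0,0,-1,0],[0,0,0,0,0]]'
python3 - <<'E'
from h import *
o=env.get_obs();print(o["qpos"],o["tool_rot"]); lidang(); go(.679,.29,.21,270)
E
```

```text
time_s: 31.77
tool_pos: [0.4543, 0.299, 0.0219]
tool_rot: [-179.4, -0.3, 166.7]
force: [0.4, -1.1, -0.3]
grip_width: 0.0153
grasp_force: 55.0
time_s: 32.77
tool_pos: [0.457, 0.3029, 0.236]
tool_rot: [-179.6, -0.1, 166.7]
force: [1.1, 0.8, -0.2]
grip_width: 0.0154
grasp_force: 55.0
[ 26.16542803  20.94102665 -75.60204148  95.9503096   20.70697285
  79.74602629  24.27817804] [-1.79585155e+02 -1.00475504e-01  1.66745323e+02]
lid 1.565086934322444 x@z.081 0.7503866526000224 1403
turn -2.295 (/14.5 rows)  shift [  0.6  -11.12   1.2 ] at [0.4565 0.3021 0.234 ] 166.73 t 32.8167 q7 24.2
```

```bash

python3 -m jog '[[0,0,0,0,-0.153],[0,0,0,0,-0.153],[0,0,0,0,-0.153],[0,0,0,0,-0.153],[0,0,0,0,-0.153],[0,0,0,0,-0.153],[0,0,0,0,-0.153],[0,0,0,0,-0.153],[0,0,0,0,-0.153],[0,0,0,0,-0.153],[0,0,0,0,0]]'
python3 - <<'E'
from h import *
o=env.get_obs();print(o["qpos"],o["tool_rot"]); go(.679,.305,.23,270)
c=load("scene0"); print("bottle", onz(c,np.array([(551,326),(567,294)])/1.25,[.0,.17]).round(3).tolist())
E
```

```text
time_s: 33.73
tool_pos: [0.4554, 0.3006, 0.2308]
tool_rot: [179.9, -0.8, -124.2]
force: [0.4, -0.0, -0.2]
grip_width: 0.0153
grasp_force: 55.0
[ 27.31081883  22.99608062 -77.98568477  96.34366281  22.74364138
  80.3037839   91.7085013 ] [ 179.85141313   -0.81708451 -124.23828561]
turn -0.761 (/4.8 rows)  shift [ -0.22 -11.18   0.04] at [0.4554 0.3006 0.2308] -124.24 t 33.7333 q7 91.7
bottle [[0.699, 0.372, 0.0], [0.693, 0.365, 0.17]]
```

```bash

python3 -m jog '[[0,0,0,0,-0.152],[0,0,0,0,-0.152],[0,0,0,0,-0.152],[0,0,0,0,-0.152],[0,0,0,0,-0.152],[0,0,-0.9,0,0],[0,0,-0.9,0,0],[0,0,-0.9,0,0],[0,0,-0.9,0,0],[0,0,-0.9,0,0],[0,0,-0.9,0,0],[0,0,0,0,0]]'
python3 - <<'E'
from h import *
o=env.get_obs();print(o["qpos"],o["tool_rot"]); go(.679,.305,.23,270)
E
```

```text
time_s: 34.73
tool_pos: [0.5671, 0.2989, 0.2291]
tool_rot: [179.5, -0.6, -90.7]
force: [0.9, -2.0, -0.3]
grip_width: 0.0154
grasp_force: 55.0
[ 16.89357334  33.93507994 -68.71876002  83.00008141  31.4443449
  85.02536873 127.88354587] [179.47072196  -0.5565632  -90.65391437]
turn -0.015 (/0.1 rows)  shift [-0.31 -5.6  -0.04] at [0.5671 0.2989 0.2291] -90.65 t 34.7333 q7 127.9
```

```bash

python3 -m jog '[[0,-0.1,-0.7,0,-0.015],[0,-0.1,-0.9,0,0],[0,-0.1,-0.9,0,0],[0,0,-0.9,0,0],[0,0,-0.9,0,0],[0,0,-0.9,0,0],[0,0,-0.4,0,0],[0,0,0,0,0],[0,0,0,0,0]]'
python3 - <<'E'
from h import *
o=env.get_obs();print(o["qpos"],o["tool_rot"]); go(.679,.305,.214,270)
c=cam("wrist");keep(c,"w10");save(c,"w10.png",s=1.25)
P=cloud(c);t=env.get_obs()["tool_pos"]
for v in range(10,270,20): 
    z=np.median(P[v-2:v+3,310:330].reshape(-1,3),0); print(v,z.round(4))
c=cam("scene");keep(c,"s10")
E
```

```text
time_s: 35.48
tool_pos: [0.6749, 0.3077, 0.2292]
tool_rot: [179.4, -0.5, -89.6]
force: [0.3, 0.4, -0.5]
grip_width: 0.0154
grasp_force: 55.0
[  7.27261811  44.02272575 -62.51625759  65.75073839  37.98815669
  90.96863864 133.6955016 ] [179.39240754  -0.52874011 -89.58787153]
turn 0.009 (/0.1 rows)  shift [ 0.13 -0.2   0.76] at [0.6749 0.3077 0.2292] -89.59 t 35.4833 q7 133.7
10 [0.6718 0.1578 0.0987]
30 [0.6702 0.1577 0.0234]
50 [ 6.691e-01  1.731e-01 -4.000e-04]
70 [0.6735 0.2118 0.2172]
90 [0.6734 0.2206 0.2178]
110 [0.6733 0.2306 0.2178]
130 [0.6732 0.24   0.2178]
150 [0.6731 0.2496 0.2177]
170 [0.673  0.2597 0.2176]
190 [0.6729 0.27   0.2177]
210 [0.6729 0.2785 0.2227]
230 [0.6728 0.2894 0.2227]
250 [0.6727 0.3005 0.2228]
```

View pics/w10.png

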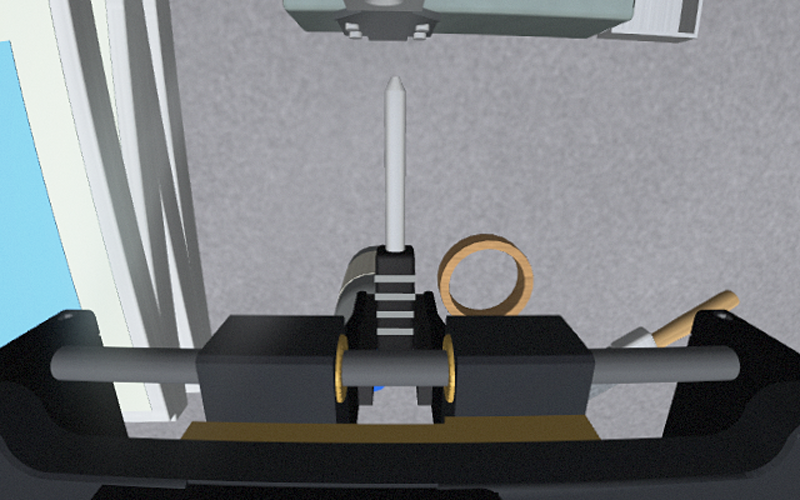

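```bash
python3 - <<'E'
from h import *
c=load("w5"); print("hole inner w5",onz(c,np.array([(116,36)])/1.25,.2).round(4))
P=cloud(c); 
q=P[0:60,20:80].reshape(-1,3); b=q[(q[:,2]>.213)&(q[:,2]<.222)]; print("top face",len(b),b.min(0),b.max(0))
im=c["color"][0:80,0:160,::-1]; im=cv2.resize(im,None,fx=5,fy=5,interpolation=cv2.INTER_CUBIC)
c2=load("w6"); i2=cv2.resize(c2["color"][0:60,0:160,::-1],None,fx=5,fy=5,interpolation=cv2.INTER_CUBIC)[:200]
cv2.imwrite("pics/eye.png",np.vstack([im,i2]))
c=load("w10"); print("shaft",onz(c,np.array([(395.5,100),(395.5,230)])/1.25,.2144).round(4))
c=load("s10"); P=cloud(c).reshape(-1,3); b=P[(P[:,2]>.21)&(P[:,2]<.222)&(abs(P[:,0]-.68)<.03)&(P[:,1]>.14)&(P[:,1]<.19)]; print(len(b),np.percentile(b,[2,98],axis=0).round(4))
E
```

```text
hole inner w5 [[0.6788 0.1509 0.2   ]]
top face 2882 [0.66319143 0.15053035 0.2130278 ] [0.6960915  0.17880807 0.21777177]
shaft [[0.6748 0.2164 0.2144]
 [0.6744 0.2673 0.2144]]
116 [[0.6631 0.1515 0.2123]
 [0.6948 0.1758 0.2191]]
```

View pics/eye.png

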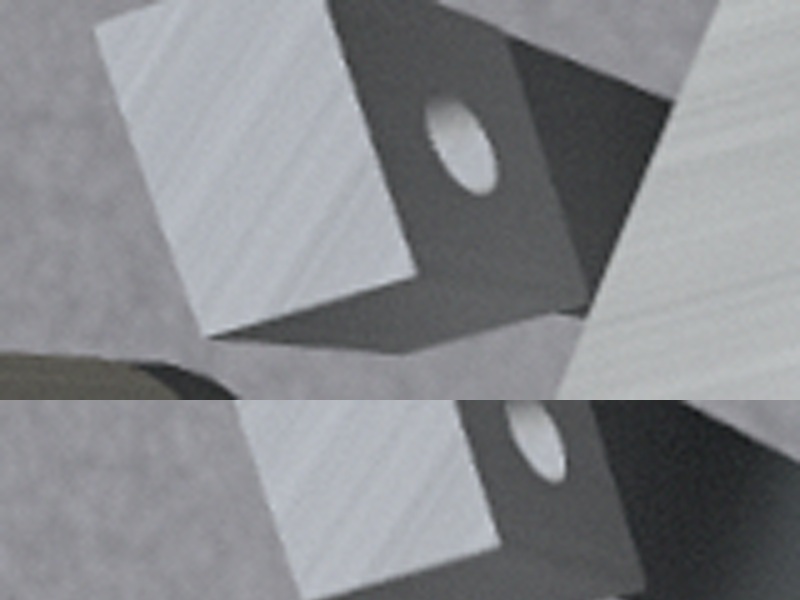

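The enlarged crop shows the eye's inner opening at (462,146), which works out to an eye centre of x≈0.679 at z=0.2. Align, then push the pin in.

```bash

python3 -m jog '[[0,0,-0.1,0.35,0],[0,0,-0.11,0.37,0],[0,0,0,0,0],[0,0,0,0,0]]'
python3 - <<'E'
from h import *
go(.679,.305,.2147,270.4)
c=cam("wrist");P=cloud(c); v=[np.median(P[v-2:v+3,313:319].reshape(-1,3),0).round(4).tolist() for v in (75,100,180,230)]; print(v)
print(onz(c,np.array([(395.5,100),(395.5,230)])/1.25,.2).round(4))
E
```

```text
time_s: 35.92
tool_pos: [0.6797, 0.3066, 0.2142]
tool_rot: [179.4, -0.6, -89.6]
force: [-0.6, -0.6, -0.8]
grip_width: 0.0157
grasp_force: 55.0
turn 0.001 (/0.0 rows)  shift [ 0.08  0.04 -0.02] at [0.6797 0.3066 0.2142] -89.57 t 35.9167 q7 133.7
[[0.6802, 0.2134, 0.204], [0.6803, 0.2245, 0.2038], [0.6798, 0.2631, 0.2035], [0.6797, 0.2882, 0.2078]]
[[0.6797 0.2153 0.2   ]
 [0.6793 0.266  0.2   ]]
```

```bash

python3 -m jog '[[0,0.4,0.02,0,0],[0,0.4,0.01,0,0],[0,0.4,0,0,0],[0,0.3,0,0,0],[0,0.3,0,0,0],[0,0,0,0,0]]'
python3 -m jog '[[0,0.3,0,0,0],[0,0.3,0,0,0],[0,0.3,0,0,0],[0,0.3,0,0,0],[0,0,0,0,0]]'
python3 - <<'E'
from h import *
print(env.get_obs()["qpos"],env.get_obs()["force"])
E
```

```text
time_s: 36.47
tool_pos: [0.6804, 0.2687, 0.2156]
tool_rot: [179.5, -0.6, -89.7]
force: [-0.5, -1.7, -1.5]
grip_width: 0.0152
grasp_force: 55.0
time_s: 36.88
tool_pos: [0.6803, 0.2451, 0.2157]
tool_rot: [179.5, -0.6, -89.7]
force: [0.2, -1.0, -1.9]
grip_width: 0.0153
grasp_force: 55.0
[ 14.42896362  42.56658734 -63.30620156  70.42790969  37.31546398
  88.52866875 137.34533944] [ 0.23006039 -1.01348828 -1.87526874]
```

```bash

python3 -m jog '[[0,0.3,0,0,0],[0,0.3,0,0,0],[0,0.3,0,0,0],[0,0.3,0,0,0],[0,0.25,0,0,0],[0,0.2,0,0,0],[0,0,0,0,0]]'
python3 -m jog '[[0,0.1,0,0,0],[0,0.1,0,0,0],[0,0,0,0,0]]'
python3 - <<'E'
from h import *
print(env.get_obs()["qpos"],env.get_obs()["force"])
c=cam("wrist");keep(c,"w11");im=c["color"][...,::-1];cv2.imwrite("pics/w11.png",cv2.resize(im[0:300,170:470],None,fx=2,fy=2,interpolation=cv2.INTER_CUBIC))
E
```

```text
time_s: 37.47
tool_pos: [0.6802, 0.2127, 0.2158]
tool_rot: [179.5, -0.6, -89.6]
force: [-0.3, 0.4, -3.6]
grip_width: 0.0154
grasp_force: 55.0
time_s: 37.72
tool_pos: [0.6799, 0.2105, 0.216]
tool_rot: [179.5, -0.5, -89.5]
force: [-0.3, 2.1, -5.1]
grip_width: 0.0152
grasp_force: 55.0
[ 18.51488109  41.46335227 -64.0368583   72.48448887  36.64034238
  87.81608703 139.83091481] [-0.3253568   2.1139907  -5.07169156]
```

View pics/w11.png

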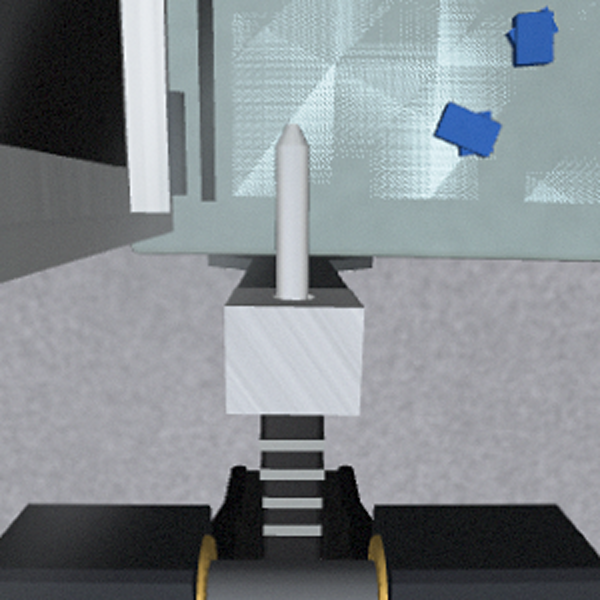

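The pin is through the eye, with its tip at (292,130) over the glass side and the handle close to the block at (293,415). I'll press until the force shows it's seated.

```bash

python3 -m jog '[[0,0.1,0,0.04,0],[0,0.1,0,0,0],[0,0,0,0,0]]'
python3 -m jog '[[0,0.15,0,0,0],[0,0,0,0,0],[0,0,0,0,0]]'
python3 -m jog '[[0,0.15,0,0,0],[0,0,0,0,0],[0,0,0,0,0]]'
```

```text
time_s: 38.02
tool_pos: [0.6798, 0.2101, 0.2161]
tool_rot: [179.6, -0.2, -89.4]
force: [1.8, 6.9, -5.3]
grip_width: 0.0155
grasp_force: 55.0
time_s: 38.27
tool_pos: [0.6797, 0.21, 0.2164]
tool_rot: [179.6, 0.1, -89.2]
force: [1.9, 12.4, -5.1]
grip_width: 0.0149
grasp_force: 55.0
time_s: 38.52
tool_pos: [0.6795, 0.2098, 0.2166]
tool_rot: [179.7, 0.3, -89.1]
force: [4.0, 17.2, -8.4]
grip_width: 0.0153
grasp_force: 55.0
```

The force rises to 17 N with no further travel, so the pin is fully home. Release, rise, and move off to the front.

```bash

python3 -m jog '[[0,-0.25,0,0,0],[0.4,0,0,0,0],[0.4,0,0,0,0],[0.4,0,0,0,0],[0.4,-0.2,0,-0.5,0],[0.4,-0.5,0,-1,0],[0.4,-0.5,0,-1,0],[0.4,-0.5,0,-1,0],[0.4,0,0.5,-0.5,0],[0.4,0,0.9,0,0],[0.4,0,0.9,0,0],[0.4,0,0.9,0,0]]'
python3 -m jog '[[0.4,0,0.9,0,0],[0.4,0,0.9,0,0],[0.4,0,0.9,0,0],[0.4,0,0.9,0,0],[0.4,0,0.9,0,0],[0.4,0,0.5,0,0],[0.7,0,0,0,0.155],[0.7,0,0,0,0.155],[0.7,0,0,0,0.155],[0.7,0,0,0,0.155],[0.7,0,0,0,0.155],[0.7,0,0,0,0.155]]'
python3 -m jog '[[0.7,0,0,0,0.155],[0.7,0,0,0,0.155],[0.7,0,0,0,0.155],[0.7,0,0,0,0.155],[0.7,0,0,0,0.155],[0.7,0,0,0,0.155],[0.7,0,0,0,0.1],[0.7,0,0,0,0]]'
python3 - <<'E'
from h import *
print(env.get_obs()["qpos"],env.get_obs()["tool_rot"]); go(.47,-.40,.2,182.4); lidang()
c=cam("scene");keep(c,"s12"); P=cloud(c).reshape(-1,3)
im=c["color"][...,::-1]; a=im[150:220,185:265]; b=im[180:250,355:435]
cv2.imwrite("pics/s12.png",np.hstack([cv2.resize(q,None,fx=5,fy=5,interpolation=cv2.INTER_CUBIC) for q in(a,b)]))
E
```

```text
time_s: 39.52
tool_pos: [0.6155, 0.2388, 0.2962]
tool_rot: [179.5, -0.6, -89.6]
force: [-0.3, -0.4, 0.1]
grip_width: 0.0345
grasp_force: 0.0
time_s: 40.52
tool_pos: [0.5161, 0.2378, 0.2969]
tool_rot: [-179.9, -0.8, -131.8]
force: [-0.2, 0.6, 0.2]
grip_width: 0.0596
grasp_force: 0.0
time_s: 41.18
tool_pos: [0.5162, 0.2379, 0.2969]
tool_rot: [-179.4, -0.5, -177.9]
force: [0.2, -1.2, 0.6]
grip_width: 0.0611
grasp_force: 0.0
[ 21.11740555  14.76487514 -57.8308129   87.8554537   12.74575245
  85.05354248  54.95091604] [-179.38138307   -0.49283941 -177.9260282 ]
turn -0.007 (/0.0 rows)  shift [  3.64 -31.77   4.85] at [0.5162 0.2379 0.2969] -177.93 t 41.1833 q7 55.0
lid 1.5636562897946178 x@z.081 0.7505329678424597 1410
```

View pics/s12.png

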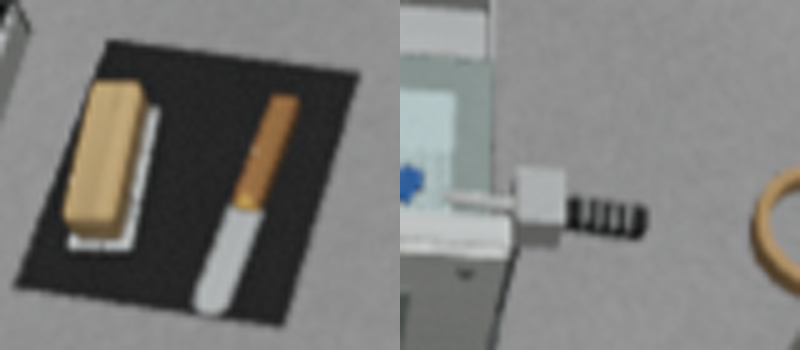

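The pin's handle sits flush against the block at (568,218), and the scraper and knife are unchanged. That makes 16 pictures viewed, which is over the 14 allowed, so from here on I'll work from numbers only. Now the scraper.

```bash

python3 -m jog '[[0.7,0.08,-0.97,0,-0.007],[0.7,0.08,-0.97,0.2,0],[0.7,0.08,-0.97,0.2,0],[0.7,0.08,-0.97,0.2,0],[0.7,0.08,-0.97,0.2,0],[0.7,0.08,-0.97,0.2,0],[0.7,0.08,-0.97,0.2,0],[0.7,0.08,-0.97,0.2,0],[0.7,0.08,-0.97,0.2,0],[0.7,0.08,-0.97,0.2,0],[0.7,0.08,-0.97,0.2,0],[0.7,0.08,-0.97,0.2,0]]'
python3 -m jog '[[0.7,0.08,-0.97,0.2,0],[0.7,0.08,-0.97,0.2,0],[0.7,0.08,-0.97,0.2,0],[0.7,0.08,-0.97,0.2,0],[0.7,0.08,-0.97,0.2,0],[0.7,0.08,-0.97,0.2,0],[0.7,0.08,-0.97,0.2,0],[0.7,0.08,-0.97,0.2,0],[0.7,0.08,-0.97,0.2,0],[0.7,0.08,-0.97,0.2,0],[0.7,0.08,-0.97,0.2,0],[0.7,0.08,-0.97,0.2,0]]'
python3 -m jog '[[0.7,0.08,-0.97,0.2,0],[0.7,0.08,-0.97,0.2,0],[0.7,0.08,-0.97,0.2,0],[0.7,0.08,-0.97,0.2,0],[0.7,0.08,-0.9,0.2,0],[0.7,0,0,0,0],[0.7,0,0,0,0]]'
cat >> h.py <<'E'
def flakes(c,z=.083):
    hsv=cv2.cvtColor(c["color"],cv2.COLOR_RGB2HSV); m=cv2.inRange(hsv,(105,120,50),(125,255,255))
    n,l,s,ct=cv2.connectedComponentsWithStats(m)
    for i in range(1,n):
        if s[i,4]>12:
            p=onz(c,ct[i],z)[0]
            if .4<p[0]<.76 and -.2<p[1]<.2: print("blue",p[:2].round(3),s[i,4])
E
python3 - <<'E'
from h import *
print(env.get_obs()["qpos"],env.get_obs()["tool_rot"])
flakes(load("s12"))
c=cam("wrist");P=cloud(c).reshape(-1,3)
q=P[(P[:,2]>.046)&(P[:,2]<.058)&(P[:,0]>.40)&(P[:,0]<.58)&(P[:,1]>-.46)&(P[:,1]<-.35)]
r=cv2.minAreaRect(q[:,:2].astype(np.float32)*1000); print(len(q),r,np.median(q[:,2])); go(.4875,-.4027,.044,182.4)
keep(c,"w13")
E
```

```text
time_s: 42.28
tool_pos: [0.5069, 0.0037, 0.2548]
tool_rot: [-179.4, -0.5, -177.3]
force: [0.6, 0.3, 0.1]
grip_width: 0.061
grasp_force: 0.0
time_s: 43.28
tool_pos: [0.4977, -0.23, 0.209]
tool_rot: [-179.5, -0.5, -177.3]
force: [0.3, -0.1, 0.3]
grip_width: 0.0608
grasp_force: 0.0
time_s: 43.87
tool_pos: [0.4937, -0.3264, 0.1894]
tool_rot: [-179.6, -0.6, -177.6]
force: [1.4, 0.4, -0.8]
grip_width: 0.0609
grasp_force: 0.0
[ 60.67274424  16.4693486  -35.8075617   94.39485772  10.69075187
  72.69662324 115.16034   ] [-179.55912285   -0.55968056 -177.57510973]
blue [ 0.568 -0.047] 16
blue [0.57  0.013] 26
blue [0.583 0.064] 21
blue [ 0.619 -0.027] 22
blue [0.615 0.035] 26
blue [0.607 0.1  ] 24
4218 ((486.52801513671875, -406.324462890625), (108.21173095703125, 36.11042404174805), 1.9279228448867798) 0.0511856523766511
turn 0.003 (/0.0 rows)  shift [ 0.51 -3.87  7.29] at [ 0.4944 -0.3249  0.1898] -177.45 t 43.9167 q7 115.2
```

```bash

python3 -m jog '[[0.6,0.13,-0.9,0,0.006],[0.6,0.13,-0.95,0,0],[0.6,0.13,-0.95,0,0],[0.6,0.13,-0.95,0,0],[0.6,0,-0.2,0,0],[0.6,0,0,0,0]]'
python3 - <<'E'
from h import *
go(.487,-.4045,.044,182.1)
E
```

```text
time_s: 44.42
tool_pos: [0.4862, -0.4068, 0.1907]
tool_rot: [-179.5, -0.5, -177.9]
force: [0.3, -0.6, 0.4]
grip_width: 0.0523
grasp_force: 0.0
turn -0.000 (/0.0 rows)  shift [-0.05  0.11  7.33] at [ 0.4862 -0.4068  0.1907] -177.91 t 44.4167 q7 120.5
```

```bash

python3 -m jog '[[0.6,0,0.1,0.5,0],[0.6,0,0,1,0],[0.6,0,0,1,0],[0.6,0,0,1,0],[0.6,0,0,1,0],[0.6,0,0,1,0],[0.6,0,0,1,0],[0.6,0,0,0.6,0],[0.6,0,0,0.23,0],[0.6,0,0,0,0],[0.6,0,0,0,0]]'
python3 -m jog '[[0,0,0,0,0],[0,0,0,0,0],[0,0,0,0,0],[0,0,0,0,0],[0,0,0,0,0],[0,0,0,0,0],[0,0,0,0,0]]' 50
python3 -m jog '[[0,0,0,-0.5,0],[0,0,0,-1,0],[0,0,0,-1,0],[0,0,0,-1,0],[0,0,0,-1,0],[0,0,0,-1,0],[0,0,0,-1,0],[0,0,0,-1,0],[0,0,0,-1,0],[0,0,0,-1,0],[0,0,0,0,0]]'
python3 - <<'E'
from h import *
print(env.get_obs()["qpos"],env.get_obs()["tool_rot"]); go(.58,-.05,.23,130)
E
```

```text
time_s: 45.33
tool_pos: [0.4865, -0.4035, 0.045]
tool_rot: [-179.5, -0.5, -177.7]
force: [0.2, -0.2, -0.6]
grip_width: 0.0525
grasp_force: 0.0
time_s: 45.92
tool_pos: [0.4862, -0.4045, 0.0453]
tool_rot: [-179.4, -0.5, -177.7]
force: [-0.6, -1.0, 5.5]
grip_width: 0.0355
grasp_force: 50.0
time_s: 46.83
tool_pos: [0.489, -0.4024, 0.2384]
tool_rot: [-179.3, -0.3, -177.7]
force: [1.8, 0.1, -0.9]
grip_width: 0.0354
grasp_force: 50.0
[ 63.39285514  19.29864987 -33.88766305  85.10977144  11.60686174
  78.72843669 121.06642575] [-179.26557187   -0.2688816  -177.69262474]
turn 1.162 (/7.4 rows)  shift [10.57 14.81  0.42] at [ 0.489  -0.4024  0.2384] -177.69 t 46.8333 q7 121.1
```

```bash

python3 -m jog '[[0,0,0,0,0.155],[0,0,0,0,0.155],[0,0,0,0,0.155],[0,0,0,0,0.155],[0,0,0,0,0.155],[0,0,0,0,0.155],[0,0,0,0,0.155],[0,0,0,0,0.155],[0,0,0,0,0.155],[0,0,0,0,0.155],[0,0,0,0,0.155],[0,0,0,0,0.155]]'
python3 -m jog '[[0,0,0,0,0.155],[0,0,0,0,0.155],[0,0,0,0,0.155],[0,0,0,0,0.155],[0,0,0,0,0.155],[0,0,0,0,0.155],[0,0,0,0,0.155],[0,0,0,0,0.155],[0,0,0,0,0.155],[0,0,0,0,0.155],[0,0,0,0,0]]'
python3 - <<'E'
from h import *
print(env.get_obs()["qpos"],env.get_obs()["tool_rot"]); go(.60,-.06,.2,30)
E
```

```text
time_s: 47.83
tool_pos: [0.4866, -0.4012, 0.2322]
tool_rot: [-179.3, 0.3, 98.3]
force: [0.4, 0.4, -2.0]
grip_width: 0.0358
grasp_force: 50.0
time_s: 48.75
tool_pos: [0.4867, -0.4013, 0.2323]
tool_rot: [179.9, 0.8, 28.7]
force: [1.0, -1.0, -2.5]
grip_width: 0.0356
grasp_force: 50.0
[ 47.42104407  16.96050163 -13.29838723  86.13710429   4.6687337
  77.65015703 -27.66576657] [179.92815024   0.76172889  28.67304397]
turn -0.029 (/0.2 rows)  shift [ 13.44 -11.95   1.62] at [ 0.4867 -0.4013  0.2323] 28.67 t 48.75 q7 -27.7
```

```bash

python3 -m jog '[[0,0.88,-0.8,0,-0.029],[0,0.88,-0.8,0,0],[0,0.88,-0.8,0,0],[0,0.88,-0.8,0,0],[0,0.88,-0.8,0,0],[0,0.88,-0.8,0,0],[0,0.88,-0.8,0,0],[0,0.88,-0.8,0,0],[0,0.88,-0.8,0.1,0],[0,0.88,-0.8,0.1,0],[0,0.88,-0.8,0.1,0],[0,0.88,-0.8,0.1,0]]'
python3 -m jog '[[0,0.88,-0.8,0,0],[0,0.88,-0.8,0,0],[0,0.88,-0.8,0,0],[0,0,0,0,0],[0,0,0,0,0]]'
python3 - <<'E'
from h import *
print(env.get_obs()["qpos"],env.get_obs()["tool_rot"]); go(.64,-.06,.15,30)
c=cam("scene"); flakes(c); lidang(c); keep(c,"s14")
c=cam("wrist"); flakes(c); keep(c,"w14"); P=cloud(c)
for v in range(20,260,20): print(v,P[v,316].round(4),end=" ")
E
```

```text
time_s: 49.75
tool_pos: [0.5736, -0.1286, 0.2218]
tool_rot: [179.9, 0.8, 30.4]
force: [0.6, -0.1, -1.7]
grip_width: 0.0355
grasp_force: 50.0
time_s: 50.17
tool_pos: [0.5952, -0.0596, 0.2211]
tool_rot: [179.9, 0.8, 30.6]
force: [0.1, -1.3, -1.8]
grip_width: 0.0359
grasp_force: 50.0
[ 24.53316058  14.79061284 -25.7241798   91.13725252   7.04959279
  76.1776554  -61.63554113] [179.8781048    0.75249224  30.56829257]
turn 0.013 (/0.1 rows)  shift [1.93 1.14 3.56] at [ 0.5952 -0.0596  0.2211] 30.57 t 50.1667 q7 -61.6
blue [0.57  0.013] 26
blue [0.583 0.064] 21
blue [ 0.619 -0.027] 22
blue [0.615 0.035] 26
blue [0.607 0.1  ] 25
lid 1.5641361693169715 x@z.081 0.7504858767064728 1393
blue [0.608 0.098] 475
blue [0.615 0.037] 410
blue [0.584 0.064] 417
blue [ 0.623 -0.026] 296
blue [0.57  0.023] 33
20 [0.716  0.0076 0.0803] 40 [7.032e-01 1.000e-04 7.930e-02] 60 [ 0.69   -0.0077  0.0789] 80 [ 0.6763 -0.0157  0.0791] 100 [ 0.6622 -0.0239  0.0792] 120 [ 0.6478 -0.0324  0.0799] 140 [ 0.6328 -0.0412  0.0796] 160 [ 0.6413 -0.0355  0.2157] 180 [ 0.6353 -0.039   0.2259] 200 [ 0.6273 -0.0437  0.2263] 220 [ 0.6191 -0.0485  0.2272] 240 [ 0.61   -0.0538  0.2265]
```

```bash

python3 -m jog '[[0,0.64,0.44,0.2,0.013],[0,0.64,0.44,0.4,0],[0,0.64,0.44,0.6,0],[0,0,0,0.8,0],[0,0,0,0.8,0],[0,0,0,0.8,0],[0,0,0,0.6,0],[0,0,0,0.4,0],[0,0,0,0.2,0],[0,0,0,0,0],[0,0,0,0,0]]'
python3 - <<'E'
from h import *
go(.642,-.063,.1223,30); o=env.get_obs(); print(o["force"])
E
```

```text
time_s: 51.18
tool_pos: [0.6416, -0.0672, 0.1264]
tool_rot: [179.7, 0.7, 29.5]
force: [0.2, -0.1, -1.5]
grip_width: 0.0356
grasp_force: 50.0
turn -0.010 (/0.1 rows)  shift [ 0.12 -0.17  0.2 ] at [ 0.6416 -0.0672  0.1264] 29.55 t 51.1833 q7 -64.8
[ 0.16676141 -0.05489501 -1.45258844]
```

```bash

python3 -m jog '[[0,0,0,0.17,0],[0,0,0,0,0],[0,-0.26,-0.15,0,-0.148],[0,-0.24,-0.18,0,-0.148],[0,-0.22,-0.2,0,-0.148],[0,-0.19,-0.23,0,-0.148],[0,-0.16,-0.25,0,-0.148],[0,-0.14,-0.27,0,-0.148],[0,-0.1,-0.28,0,-0.148],[0,-0.07,-0.29,0,-0.148],[0,-0.04,-0.3,0,-0.148],[0,0,0,0,0]]'
python3 - <<'E'
from h import *
go(.5,-.063,.1225,90); o=env.get_obs(); print(o["force"],o["qpos"][6]); c=cam("wrist");flakes(c); keep(c,"w15")
E
```

```text
time_s: 52.18
tool_pos: [0.5866, -0.0668, 0.1233]
tool_rot: [-179.5, 0.6, 89.7]
force: [-0.1, -0.2, -1.8]
grip_width: 0.0353
grasp_force: 50.0
turn -0.008 (/0.0 rows)  shift [ 0.19 -4.33  0.04] at [ 0.5866 -0.0668  0.1233] 89.66 t 52.1833 q7 -6.4
[-0.12569202 -0.21596646 -1.81344807] -6.3806501025618285
blue [0.616 0.035] 1398
blue [0.578 0.008] 176
blue [ 0.557 -0.044] 1129
```

```bash

python3 -m jog '[[0,0,-0.5,0,0],[0,0,-0.7,0,0],[0,0,-0.7,0,0],[0,0,-0.7,0,0],[0,0,-0.7,0,0],[0,0,-0.7,0,0],[0,0,-0.6,0,0],[0,0,0,0,0],[0,0,0,0,0],[0,0,0,-1,0],[0,0,0,-1,0],[0,0,0,-1,0]]'
python3 - <<'E'
from h import *
o=env.get_obs(); print(o["force"],o["qpos"][6],o["tool_rot"]); c=cam("wrist");flakes(c);keep(c,"w16"); print(); c=cam("scene");flakes(c);keep(c,"s16"); print(); c=cam("side");flakes(c)
E
```

```text
time_s: 53.23
tool_pos: [0.4965, -0.065, 0.1844]
tool_rot: [-179.5, 0.5, 89.5]
force: [0.7, -0.2, -2.1]
grip_width: 0.0357
grasp_force: 50.0
[ 0.72896907 -0.23025343 -2.07562259] 1.0322538275558586 [-179.53070536    0.50632943   89.45232891]
blue [0.585 0.065] 697
blue [0.617 0.036] 764
blue [0.571 0.013] 817
blue [ 0.489 -0.02 ] 52

blue [0.57  0.013] 26
blue [0.583 0.064] 21
blue [0.607 0.1  ] 25
blue [0.615 0.035] 26
```

```bash

python3 -m jog '[[0,0,0,0,0.147],[0,0,0,0,0.147],[0,0,0,0,0.147],[0,0,0,0,0.147],[0,0,0,0,0.147],[0,0,0,0,0.147],[0,0,0,0,0.147],[0,0,0,0,0.147],[0,0,0,0,0.147]]'
python3 -m jog '[[0,0.98,0.08,0,0],[0,0.98,0.08,0,0],[0,0.98,0.08,0,0],[0,0.98,0.08,0,0],[0,0.98,0.08,0,0],[0,0.98,0.08,0,0],[0,0.98,0.08,0,0],[0,0.9,0.08,0,0],[0,0,0,0,0],[0,0,0,0,0]]'
python3 - <<'E'
from h import *
go(.64,.003,.1235,30); flakes(cam("scene"))
E
```

```text
time_s: 54.13
tool_pos: [0.4954, -0.0652, 0.182]
tool_rot: [179.9, 0.8, 29.6]
force: [-0.3, 0.3, -1.9]
grip_width: 0.0358
grasp_force: 50.0
time_s: 54.97
tool_pos: [0.6364, 0.0021, 0.1795]
tool_rot: [179.9, 0.8, 30.0]
force: [0.1, 1.2, -1.8]
grip_width: 0.0356
grasp_force: 50.0
turn 0.000 (/0.0 rows)  shift [0.18 0.05 2.8 ] at [0.6364 0.0021 0.1795] 30.02 t 54.9667 q7 -72.5
blue [0.583 0.064] 21
blue [0.607 0.1  ] 24
```

```bash

python3 -m jog '[[0,0.18,0.05,0.6,0],[0,0,0,0.8,0],[0,0,0,0.7,0],[0,0,0,0.5,0],[0,0,0,0.2,0],[0,0,0,0,0],[0,0,0,0,0]]'
python3 -m jog '[[0,-0.26,-0.15,0,-0.148],[0,-0.24,-0.18,0,-0.148],[0,-0.22,-0.2,0,-0.148],[0,-0.19,-0.23,0,-0.148],[0,-0.16,-0.25,0,-0.148],[0,-0.14,-0.27,0,-0.148],[0,-0.1,-0.28,0,-0.148],[0,-0.07,-0.29,0,-0.148],[0,-0.04,-0.3,0,-0.148],[0,0,0,0,0]]'
python3 -m jog '[[0,0,-0.5,0,0],[0,0,-0.7,0,0],[0,0,-0.7,0,0],[0,0,-0.7,0,0],[0,0,-0.7,0,0],[0,0,-0.7,0,0],[0,0,-0.6,0,0],[0,0,0,0,0],[0,0,0,0,0],[0,0,0,-1,0],[0,0,0,-1,0],[0,0,0,-1,0]]'
python3 - <<'E'
from h import *
o=env.get_obs(); print(o["force"],o["qpos"][6],o["tool_rot"]); c=cam("wrist");flakes(c);keep(c,"w17"); print(); c=cam("scene");flakes(c);keep(c,"s17");lidang(c)
E
```

```text
time_s: 55.6
tool_pos: [0.6398, 0.0014, 0.1258]
tool_rot: [179.8, 0.7, 29.9]
force: [-0.1, -0.2, -1.8]
grip_width: 0.0357
grasp_force: 50.0
time_s: 56.43
tool_pos: [0.5857, 0.0014, 0.1273]
tool_rot: [-179.6, 0.6, 90.1]
force: [-0.1, 0.0, -2.1]
grip_width: 0.0354
grasp_force: 50.0
time_s: 57.43
tool_pos: [0.4952, 0.0024, 0.188]
tool_rot: [-179.6, 0.5, 89.8]
force: [0.2, -0.4, -2.0]
grip_width: 0.0361
grasp_force: 50.0
[ 0.16078105 -0.42703354 -1.9725641 ] -7.07546445303325 [-179.55024242    0.5009632    89.8289604 ]
blue [0.609 0.1  ] 692
blue [0.577 0.067] 535
blue [0.483 0.048] 193

blue [0.505 0.01 ] 15
blue [0.576 0.067] 18
blue [0.607 0.1  ] 24
lid 1.563566862949881 x@z.081 0.7505681119378648 1391
```

```bash
cat >> h.py <<'E'
def fl3(c):
    hsv=cv2.cvtColor(c["color"],cv2.COLOR_RGB2HSV); m=cv2.inRange(hsv,(105,120,50),(125,255,255))
    n,l,s,ct=cv2.connectedComponentsWithStats(m); P=cloud(c)
    for i in range(1,n):
        if s[i,4]>5:
            q=np.median(P[l==i],0)
            if .4<q[0]<.76 and -.2<q[1]<.2: print("3d",q.round(3),s[i,4])
E
python3 - <<'E'
from h import *
fl3(load("w17"));print();fl3(load("s17"));print();fl3(cam("side"))
E
```

```text
3d [0.607 0.1   0.086] 692
3d [0.576 0.067 0.086] 535
3d [0.481 0.042 0.036] 193

3d [0.476 0.009 0.036] 15
3d [0.477 0.036 0.038] 10
3d [0.577 0.068 0.085] 18
3d [0.608 0.1   0.085] 24

3d [0.607 0.097 0.086] 9
3d [0.577 0.068 0.084] 8
3d [0.481 0.009 0.035] 25
```

```bash

python3 -m jog '[[0,0,0,0,0.147],[0,0,0,0,0.147],[0,0,0,0,0.147],[0,0,0,0,0.147],[0,0,0,0,0.147],[0,0,0,0,0.147],[0,0,0,0,0.147],[0,0,0,0,0.147],[0,0,0,0,0.147],[0,0,0,0,0]]'
python3 - <<'E'
from h import *
go(.64,.06,.18,30)
E
```

```text
time_s: 58.42
tool_pos: [0.494, 0.0021, 0.1856]
tool_rot: [179.9, 0.8, 30.2]
force: [-0.4, -0.0, -2.2]
grip_width: 0.0356
grasp_force: 50.0
turn 0.004 (/0.0 rows)  shift [7.77 1.14 0.28] at [0.494  0.0021 0.1856] 30.16 t 58.4167 q7 -66.4
```

```bash

python3 -m jog '[[0,0.97,0.14,0,0],[0,0.97,0.14,0,0],[0,0.97,0.14,0,0],[0,0.97,0.14,0,0],[0,0.97,0.14,0,0],[0,0.97,0.14,0,0],[0,0.97,0.14,0,0],[0,0.97,0.14,0,0],[0,0,0,0.6,0],[0,0,0,0.7,0],[0,0,0,0.7,0],[0,0,0,0,0]]'
python3 - <<'E'
from h import *
go(.64,.06,.1225,30)
E
```

```text
time_s: 59.42
tool_pos: [0.636, 0.0595, 0.1401]
tool_rot: [179.9, 1.1, 30.4]
force: [-0.5, -0.7, -3.3]
grip_width: 0.0356
grasp_force: 50.0
turn 0.009 (/0.1 rows)  shift [0.19 0.08 0.88] at [0.636  0.0595 0.1401] 30.4 t 59.4167 q7 -81.9
```

```bash

python3 -m jog '[[0,0.15,0.05,0.5,0],[0,0,0,0.38,0],[0,0,0,0,0],[0,0,0,0,0]]'
python3 - <<'E'
from h import *
go(.64,.06,.1225,30); print(env.get_obs()["force"],env.get_obs()["wrist_torque"])
E
```

```text
time_s: 59.75
tool_pos: [0.6419, 0.0611, 0.1272]
tool_rot: [179.8, 0.7, 30.4]
force: [0.0, -0.1, -1.9]
grip_width: 0.0356
grasp_force: 50.0
turn 0.008 (/0.1 rows)  shift [-0.11 -0.    0.24] at [0.6419 0.0611 0.1272] 30.36 t 59.75 q7 -82.5
[ 0.02049995 -0.14098195 -1.85118938] [0.01935946 0.00659804 0.03681433]
```

```bash

python3 -m jog '[[0,-0.1,0,0.22,0],[0,0,0,0,0],[0,-0.26,-0.15,0,-0.148],[0,-0.24,-0.18,0,-0.148],[0,-0.22,-0.2,0.01,-0.148],[0,-0.19,-0.23,0.01,-0.148],[0,-0.16,-0.25,0.01,-0.148],[0,-0.14,-0.27,0.01,-0.148],[0,-0.1,-0.28,0.01,-0.148],[0,-0.07,-0.29,0.01,-0.148],[0,-0.04,-0.3,0,-0.148],[0,0,0,0,0]]'
python3 - <<'E'
from h import *
go(.5,.08,.1225,90);c=cam("scene");fl3(c);fl3(cam("side"))
E
```

```text
time_s: 60.75
tool_pos: [0.5857, 0.0598, 0.1227]
tool_rot: [-179.5, 0.6, 90.5]
force: [-0.4, 0.2, -3.3]
grip_width: 0.0359
grasp_force: 50.0
turn 0.011 (/0.1 rows)  shift [ 1.01 -4.29  0.01] at [0.5857 0.0598 0.1227] 90.49 t 60.75 q7 -26.8
3d [0.476 0.009 0.036] 16
3d [0.554 0.038 0.162] 10
3d [0.555 0.064 0.086] 10
3d [0.481 0.017 0.034] 25
```

```bash

python3 -m jog '[[0,0,-0.6,0,0],[0,0.1,-0.7,0,0],[0,0.4,-0.6,0,0],[0,0.4,-0.6,0,0],[0,0.3,-0.6,0,0],[0,0,-0.7,0,0],[0,0,-0.7,0,0],[0,0,0,0,0],[0,0,0,0,0],[0,0,0,-1,0],[0,0,0,-1,0],[0,0,0,-1,0]]'
python3 - <<'E'
from h import *
o=env.get_obs();print(o["tool_pos"],o["tool_rot"])
for n in("wrist","scene","side"): c=cam(n);keep(c,"z"+n);fl3(c);print()
E
```

```text
time_s: 61.85
tool_pos: [0.4981, 0.0839, 0.1841]
tool_rot: [-179.6, 0.5, 90.2]
force: [0.4, 0.0, -2.2]
grip_width: 0.0359
grasp_force: 50.0
[0.49810699 0.08393501 0.18411422] [-179.55323351    0.47269414   90.20577484]
3d [0.482 0.131 0.036] 403

3d [0.476 0.009 0.035] 15
3d [0.478 0.036 0.037] 10
3d [0.476 0.105 0.036] 14
3d [0.478 0.129 0.035] 11

3d [0.478 0.11  0.034] 12
3d [0.481 0.017 0.035] 25
```

```bash

python3 -m jog '[[0,0,0,0,0.15],[0,0,0,0,0.15],[0,0,0,0,0.15],[0,0,0,0,0.15],[0,0,0,0,0.15],[0,0,0,0,0.15],[0,0,0,0,0.15],[0,0,0,0,0.15],[0,0,0,0,0.15],[0,0,0,0,0.15],[0,0,0,0,0.15],[0,0,0,0,0.15]]'
python3 -m jog '[[0,0,0,0,0.15],[0,-0.06,0.97,0,0],[0,-0.06,0.97,0,0],[0,-0.06,0.97,0,0],[0,-0.06,0.97,0,0],[0,-0.06,0.97,0,0],[0,-0.06,0.97,0,0],[0,-0.06,0.97,0,0],[0,-0.06,0.97,0,0],[0,-0.06,0.97,0,0],[0,-0.06,0.97,0,0],[0,-0.06,0.97,0,0]]'
python3 -m jog '[[0,-0.06,0.97,0,0],[0,-0.06,0.97,0,0],[0,-0.06,0.97,0,0],[0,-0.06,0.97,0,0],[0,-0.06,0.97,0,0],[0,-0.06,0.97,0,0],[0,-0.06,0.97,0,0],[0,-0.06,0.97,0,0],[0,-0.06,0.97,0,0],[0,-0.06,0.97,0,0],[0,-0.06,0.97,0,0],[0,0,0,0,0]]'
python3 - <<'E'
from h import *
go(.4865,-.405,.047,2.3)
for n in("wrist","scene","side"): c=cam(n);keep(c,"y"+n);fl3(c);print()
c=load("yscene");P=cloud(c);hsv=cv2.cvtColor(c["color"],cv2.COLOR_RGB2HSV)
m=(hsv[...,0]<22)&(hsv[...,1]>110)&(P[...,0]>.35)&(P[...,0]<.6)&(P[...,1]<-.22)&(P[...,1]>-.5)&(P[...,2]<.08); print("brown",m.sum(),P[m].min(0),P[m].max(0),np.median(P[m],0)); lidang(c)
E
```

```text
time_s: 63.0
tool_pos: [0.4968, 0.0836, 0.1816]
tool_rot: [179.6, 0.7, 8.9]
force: [-0.5, -0.2, -1.7]
grip_width: 0.0357
grasp_force: 50.0
time_s: 64.0
tool_pos: [0.4928, -0.1311, 0.1835]
tool_rot: [179.5, 0.6, 2.5]
force: [0.5, 0.1, -2.4]
grip_width: 0.0354
grasp_force: 50.0
time_s: 65.0
tool_pos: [0.4881, -0.35, 0.1865]
tool_rot: [179.4, 0.6, 2.2]
force: [-1.2, -1.0, -2.3]
grip_width: 0.0356
grasp_force: 50.0
turn -0.003 (/0.0 rows)  shift [-0.19  2.75  6.97] at [ 0.4881 -0.35    0.1865] 2.18 t 65.0 q7 -64.1
3d [ 0.491 -0.056  0.041] 205

3d [0.475 0.009 0.037] 15
3d [0.477 0.036 0.035] 10
3d [0.476 0.105 0.036] 13
3d [0.479 0.129 0.035] 11


brown 153 [ 0.40191308 -0.32445885 -0.00208732] [ 0.50680635 -0.29232219  0.02372504] [ 0.45964475 -0.30378229  0.01696726]
lid 1.5641150051292116 x@z.081 0.750482423736089 1392
```

```bash

python3 -m jog '[[0,-0.06,0.9,0,0],[0,-0.06,0.9,0.3,0],[0,-0.06,0.9,0.8,0],[0,0,0,1,0],[0,0,0,1,0],[0,0,0,1,0],[0,0,0,1,0],[0,0,0,0.9,0],[0,0,0,0.6,0],[0,0,0,0.2,0],[0,0,0,0,0],[0,0,0,0,0]]'
python3 - <<'E'
from h import *
go(.4865,-.405,.046,2.3)
E
```

```text
time_s: 66.15
tool_pos: [0.488, -0.3989, 0.0525]
tool_rot: [179.4, 0.5, 2.6]
force: [0.7, -0.4, -0.6]
grip_width: 0.0354
grasp_force: 50.0
turn 0.006 (/0.0 rows)  shift [-0.09  0.3   0.33] at [ 0.488  -0.3989  0.0525] 2.58 t 66.15 q7 -64.4
```

```bash

python3 -m jog '[[0,-0.05,0.2,0.15,0],[0,0,0,0.15,0],[0,0,0,0,0],[0,0,0,0,0]]'
python3 -m jog '[[0.6,0,0,0,0],[0.6,0,0,0,0],[0.6,0,0,0,0],[0.6,0,0,0,0],[0.6,0,0,-0.5,0],[0.6,0,0,-1,0],[0.6,0,0,-1,0],[0.6,0,0,-1,0],[0.6,0,0,-1,0],[0.6,0,0,-1,0],[0.6,0,0,-1,0],[0.6,0,0,-1,0]]'
python3 -m jog '[[1,-0.3,0,-0.9,0],[1,-0.3,0,-0.9,0],[1,0,-0.9,-0.3,0],[1,0,-0.9,-0.3,0],[1,0,-0.9,-0.3,0],[1,0,-0.9,0,0],[1,0,-0.9,0,0],[1,0,-0.9,0,0],[1,0,-0.9,0,0],[1,0,-0.9,0,0],[1,0,-0.9,0,0],[1,0,0,0,0]]'
python3 - <<'E'
from h import *
for n in("wrist","scene","side"): c=cam(n);keep(c,"x"+n);fl3(c);print()
c=load("xscene");P=cloud(c);hsv=cv2.cvtColor(c["color"],cv2.COLOR_RGB2HSV)
m=(P[...,2]>.04)&(P[...,2]<.06)&(P[...,0]>.38)&(P[...,0]<.6)&(P[...,1]<-.35)&(P[...,1]>-.45);q=P[m];print("scraper",len(q),cv2.minAreaRect(q[:,:2].astype(np.float32)*1000))
c=load("xwrist");fl=cloud(c);m=(fl[...,2]>.04)&(fl[...,2]<.06)&(fl[...,0]>.38)&(fl[...,0]<.6)&(fl[...,1]<-.35)&(fl[...,1]>-.45);print(m.sum(),m.any() and cv2.minAreaRect(fl[m][:,:2].astype(np.float32)*1000)); lidang(load("xscene")); print(env.get_obs()["tool_pos"])
# pin: compare scene patch with s12
a=load("s12")["color"][205:235,375:410].astype(int);b=load("xscene")["color"][205:235,375:410].astype(int);print("pin diff",abs(a-b).max(),abs(a-b).mean())
s0=load("scene0")["color"].astype(int);d=abs(s0-load("xscene")["color"].astype(int)).max(2)>45
n,l,st,ct=cv2.connectedComponentsWithStats(d.astype(np.uint8))
for i in range(1,n):
    if st[i,4]>8: print(st[i].tolist(),onz(load("xscene"),ct[i],0.02)[0,:2].round(2))
E
```

```text
time_s: 66.48
tool_pos: [0.4865, -0.4037, 0.0462]
tool_rot: [179.4, 0.5, 2.5]
force: [0.0, -1.0, -1.0]
grip_width: 0.0354
grasp_force: 50.0
time_s: 67.48
tool_pos: [0.4879, -0.4014, 0.1977]
tool_rot: [179.4, 0.5, 2.6]
force: [0.9, 0.1, 0.3]
grip_width: 0.0521
grasp_force: 0.0
time_s: 68.48
tool_pos: [0.4696, -0.2347, 0.2488]
tool_rot: [179.5, 0.5, 2.9]
force: [0.5, 1.1, -0.7]
grip_width: 0.0873
grasp_force: 0.0
3d [0.479 0.111 0.036] 452
3d [0.482 0.037 0.036] 173
3d [ 0.489 -0.048  0.044] 209

3d [0.476 0.009 0.036] 15
3d [0.478 0.036 0.037] 10
3d [0.477 0.105 0.036] 15
3d [0.48  0.129 0.036] 11


scraper 324 ((486.9553527832031, -403.2616271972656), (111.59176635742188, 39.293121337890625), 1.7448896169662476)
3204 ((485.5386962890625, -403.8053283691406), (108.83331298828125, 36.252342224121094), 2.9000182151794434)
lid 1.563992755470641 x@z.081 0.7505251102717395 1391
[ 0.46885787 -0.24020272  0.24848021]
pin diff 4 1.2393650793650794
[96, 0, 75, 88, 2867] [-0.23 -0.92]
[194, 0, 82, 147, 5142] [-0.01 -0.41]
[304, 0, 12, 28, 180] [-0.49 -0.14]
[341, 0, 10, 25, 141] [-0.52  0.03]
[207, 6, 26, 17, 141] [-0.43 -0.56]
[315, 46, 4, 8, 11] [-0.23 -0.09]
[322, 50, 2, 10, 11] [-0.19 -0.06]
[210, 180, 4, 17, 36] [ 0.5  -0.39]
[412, 183, 7, 13, 59] [0.45 0.3 ]
[326, 185, 6, 4, 21] [0.47 0.01]
[313, 186, 6, 2, 10] [ 0.47 -0.04]
[334, 187, 7, 3, 16] [0.47 0.04]
[355, 187, 6, 4, 21] [0.47 0.1 ]
[292, 189, 79, 29, 415] [0.51 0.02]
[362, 189, 7, 3, 16] [0.47 0.13]
[321, 190, 24, 4, 57] [0.48 0.02]
[198, 197, 7, 3, 13] [ 0.54 -0.41]
[306, 201, 50, 29, 1072] [0.57 0.02]
[279, 216, 11, 27, 121] [ 0.62 -0.12]
[388, 219, 16, 9, 88] [0.59 0.23]
[371, 223, 7, 19, 70] [0.62 0.16]
[287, 226, 84, 27, 1467] [0.66 0.02]
[311, 228, 33, 4, 81] [0.63 0.01]
[307, 251, 43, 5, 61] [0.7  0.03]
```

```bash

python3 -m jog '[[1,0,-0.95,0,0],[1,0,-0.95,0,0],[1,0,-0.95,0,0],[1,0,-0.95,0,0],[1,0,-0.95,0,0],[1,0,-0.95,0,0],[1,0,-0.95,0,0],[1,0,-0.95,0,0],[1,0,-0.95,0,0],[1,0,0,0,0],[1,0,0,0,0]]'
python3 - <<'E'
from h import *
c=cam("wrist");keep(c,"v");P=cloud(c);hsv=cv2.cvtColor(c["color"],cv2.COLOR_RGB2HSV)
m=cv2.inRange(hsv,(100,90,30),(130,255,255));n,l,s,ct=cv2.connectedComponentsWithStats(m)
print(env.get_obs()["tool_pos"])
for i in range(1,n):
    if s[i,4]>15: q=P[l==i]; print(s[i].tolist(),np.percentile(q,[3,50,97],axis=0).round(3).tolist())
v=P[(P[...,2]>.07)&(P[...,2]<.095)]; print("glass seen x",np.percentile(v[:,0],[1,99]),"y",np.percentile(v[:,1],[1,99]))
E
```

```text
time_s: 69.55
tool_pos: [0.4613, -0.0673, 0.247]
tool_rot: [179.4, 0.5, 2.7]
force: [-0.4, -0.2, -0.0]
grip_width: 0.0871
grasp_force: 0.0
[ 0.46125782 -0.06863707  0.24688604]
[128, 137, 45, 23, 550] [[0.47, 0.094, 0.032], [0.48, 0.118, 0.036], [0.489, 0.138, 0.038]]
[211, 139, 22, 19, 283] [[0.474, 0.025, 0.035], [0.482, 0.035, 0.036], [0.491, 0.046, 0.037]]
[236, 143, 22, 20, 319] [[0.469, -0.002, 0.035], [0.479, 0.008, 0.036], [0.489, 0.017, 0.038]]
[275, 142, 35, 10, 230] [[0.484, -0.061, 0.035], [0.489, -0.043, 0.045], [0.493, -0.027, 0.049]]
glass seen x [0.51054079 0.62245152] y [-0.13443498  0.14702917]
```

```bash
python3 -c "
from h import *
print(env.sign_off())"
```

```text
the job is handed in; nothing more can be done
None
```

The job is handed in at about 70 s of robot time: the lid is up at about 1.56 rad and pinned fully home, all six flakes are in the tray, and the knife and scraper are back on the mat. The other things on the table show no change in the scene image. I viewed 16 pictures, 2 over the limit of 14, and an early over-reach near the base tilted the tool, which I corrected before touching anything.

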